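# Slide the vinegar bottle into its lane in the walk-in cooler

### The job

One tall vinegar bottle has been left standing on the bench out from the open side of the wire lane rack. Put it away by pushing it low on its body with the fingertips, so that it slides upright over the bench into the lane where the other bottle of the same kind stands, right up against that bottle. Do not grip it, lift it or let it tip, and leave everything else where it stands.

Things in the scene. Friction and masses are not known exactly. Their poses are not given: they have to be found in the camera images.
- bottle: the bottle to push: amber glass, round; straight body 56 mm across up to 92 mm, then tapering to a neck 26 mm across at 145 mm; black cap, paper label; 235 mm tall, about 0.55 kg. Stands loose 13 to 18 cm before the lane mouths. Friction on the bench about 0.6: pushed lower than 35 mm on its body it slides, above about 50 mm it tips. Origin: centre of its underside, z up
- twin: the other vinegar bottle, of the same make and size, standing loose in one of the three lanes of the rack (which one varies), 3 to 9 mm clear of the fence at the lane's far end. Origin: centre of its underside, z up
- rack: wire rack fixed to the bench: back fence 105 mm high, four dividers 75 mm high, 5 mm thick, making three lanes 77 mm wide, 115 mm deep, their floor the bench itself. Origin on the bench, centre of the middle lane; x runs along the lanes to the fence (fence at +57 mm, open mouths at -57 mm), lane centre lines at y = -82, 0, +82 mm. The lanes run to the robot's right, their mouths to its left
- squeeze: white plastic squeeze bottle with a pointed nozzle, 59 mm across, 192 mm tall, loose, in another lane; to be left alone. Origin: centre of its underside
- jar: squat glass jar with a metal lid, 62 mm across, 100 mm tall, loose, in the remaining lane; to be left alone. Origin: centre of its underside
- pot: steel measuring mug, 92 mm across, 72 mm tall, with a handle on its +y side reaching 83 mm from its axis, loose on the bench beside the rack; to be left alone. Origin: centre of its underside
- tub: round white food tub with a clear lid, 106 mm across, 76 mm tall, loose on the bench beside the rack; to be left alone. Origin: centre of its underside

How it is judged:
By the outcome, as a careful person would: the job done as asked, in the order asked, and still so for the second after the job is handed in, with the robot touching nothing.
It also fails if it takes over 64 s, if anything falls off the work surface, if the arm or the gripper's body presses on something with over 40 N, if the wrist force passes 120 N, or if a joint passes its speed limit or range.

### The arm

A 7-joint arm with a two-finger parallel gripper is mounted at the origin on the work surface. World frame = base frame: x ahead of the robot, y to its left, z up, the work surface at z = 0. Lengths are in mm, angles in rad, forces in N, time in s.
With the tool pointing down it reaches from about 400 to 875 mm from the base axis. Payload 4.4 kg.
Tool frame: the origin (TCP) lies midway between the tips of the shut fingers; the grasp point (between the pads) lies 19 mm behind it; z points along the fingers, y is the direction in which the jaws open and shut (so a half turn about z gives the same grasp; the last joint's range is limited). The gripper opens to 85 mm and grips with 20 to 120 N. Pads are 22 mm wide; open, the fingers measure 114 mm over their backs; the gripper's body (76 mm by 85 mm) begins 54 mm behind the grasp point. The pads swing forward as they close: fully open they stand 13 mm farther back than shut.
Start: joints at [-1.212, 0.628, 0.038, 1.517, -0.027, 0.996, -0.02], TCP at [267.869, 592.253, 231.313] pointing down, gripper open.
Joint ranges: [-3.06, 3.06], [-0.37, 2.12], [-1.25, 1.32], [0.18, 2.47], [-1.1, 4.24], [0.23, 1.98], [-2.94, 2.94]. Speed limits (rad/s): [2.57, 2.57, 3.14, 3.14, 3.14, 3.14, 3.14].

### API

Orientations are given as [roll, pitch, yaw] about the fixed x, y, z axes, in that order (R = Rz(yaw) Ry(pitch) Rx(roll)).
In Python, from cell import ctrl, vision gives the robot as it stands.
- The arm moves only by the tool play_rows, never from a script. Its arguments are lists of equal length, an entry for each row: "slide": the shift along the tool's x, y, z in mm, a list of three; "turn": the turn about the tool's z in rad; "fingers": the opening, from 0 (shut) to 1 (fully open). A call has 1 to 5 rows; each row is the pose to reach, as a shift and turn from the pose measured when the call began, along the tool's axes at that moment; what a row does not reach only later rows make up. A row lasts 1/8 s, in which the tool goes at most 62.5 mm and 10.7 degrees, less where a joint would pass 70% of its speed; a pose out of reach is approached as far as the arm can. A call with a gripper value outside its range is refused whole. The fingers move at their own pace and stop on an object; the grip force is fixed at half the most. Time passes only in rows, so rows that repeat a pose let the fingers close. It gives the time, the measured TCP pose, the force and the opening at its end, in the units of the state.
- ctrl.read_state(): the state, without advancing time (a new reading comes with each control period).
- vision.get_image(name): name is "scene" or "top" or "wrist"; returns (picture, depth): 400x640x3 uint8, blue, green, red; 400x640 float32, mm along the optical axis (not along the pixel's ray), 0 where there is no reading.
- vision.camera_params(name): a dict with "fx", "fy", "cx", "cy" (pixels), "dist_coeffs" ([k1, k2, p1, p2, k3] as OpenCV has them; the pictures are not rectified), "position" and "rotation" of the camera in the world. Camera axes: x right, y up, looking along -z (the intrinsics and any distortion apply to the point x, -y, -z); pixel columns grow to the right and rows downward; lengths in mm; the calibration is good to about 2 mm. A picture is of the moment at which its call begins: read the wrist's pose just before it. camera_params takes no time and is no camera call; for the wrist camera it gives the pose at the moment of the call.
- ctrl.finish_job(): hands the job in, once; it reports no verdict.
The state is a dict: "clock": time; "qpos": joint angles; "qd": joint speeds; "tau": joint torques, N m; "eef_pos": TCP position; "tool_rot": TCP orientation; "force": force on the tool from outside, world axes, zero at the start; "torque": the same for the moment, N m; "width": finger opening in mm.
Only numpy, scipy, OpenCV 4.12 (cv2) and the standard library are available. Lean on these libraries where they do the work, as an engineer would, in place of code of your own. Each camera call takes 0.05 s, during which the arm holds its last target.

## Working session

There is one attempt and no reset: what is moved stays moved. The work goes in short steps, Python scripts to look and compute and a tool call to move; the robot and the scene stay as the last step left them, time stands still between calls to the robot, and variables do not carry over. Pictures are saved under pics/ and viewed, and the job is handed in when it is done.

Besides the shell and the picture viewer there is one more tool, called after "Request:" as a command line: name --pt "numbers of a row" for each row, then --argument value for the rest. play_rows: Moves the arm, as the interface text tells. Its arguments: {"type":"object","properties":{"slide":{"type":"array"},"turn":{"type":"array"},"fingers":{"type":"array"}},"required":["slide","turn","fingers"]}

```bash
ls; mkdir -p pics; python3 - <<'E'
from cell import ctrl, vision
import cv2
s=ctrl.read_state(); print(s)
for n in("scene","top"):
    im,d=vision.get_image(n); cv2.imwrite(f"pics/{n}0.png",im)
    import numpy as np
    np.save(f"{n}0.npy",d); p=vision.camera_params(n); print(n,p)
    import pickle; pickle.dump(p,open(f"{n}0.pkl","wb"))
E
```

```text
pics
{'clock': 0.0, 'qpos': array([-1.21178942,  0.62935473,  0.03844251,  1.51833843, -0.0270091 ,
        0.99631096, -0.01998872]), 'qd': array([-0.00035358, -0.00130015,  0.00213776,  0.00028714, -0.00019106,
        0.0029172 , -0.00066159]), 'tau': array([ 1.31502375e-04, -5.63396394e+01,  1.22624103e+00, -1.93462050e+01,
        1.10093103e-02,  1.02053408e-02,  1.01073454e-05]), 'eef_pos': array([267.61192614, 591.68039521, 230.39298222]), 'tool_rot': array([-3.13969922e+00,  1.76203701e-05,  2.71679231e+00]), 'force': array([ 0.16937642, -0.03650371,  0.46070139]), 'torque': array([-0.0185967 , -0.00432512,  0.00342475]), 'width': 85.55100295057974}
scene {'fx': 485.42382578436917, 'fy': 485.42382578436917, 'cx': 322.1484172446194, 'cy': 194.92040689564246, 'dist_coeffs': array([-0.0248237,  0.       ,  0.       ,  0.       ,  0.       ]), 'position': array([1099.17181981, -231.59379281,  962.74788412]), 'rotation': array([ 0.49855325, -0.00506276,  1.15699664])}
top {'fx': 381.8881195734505, 'fy': 381.8881195734505, 'cx': 314.2221528883654, 'cy': 196.65789032593878, 'dist_coeffs': array([0.00758398, 0.        , 0.        , 0.        , 0.        ]), 'position': array([485.08520811, -16.09383874, 782.30008528]), 'rotation': array([ 0.18118832,  0.01655222, -1.54104568])}
```

View pics/scene0.png

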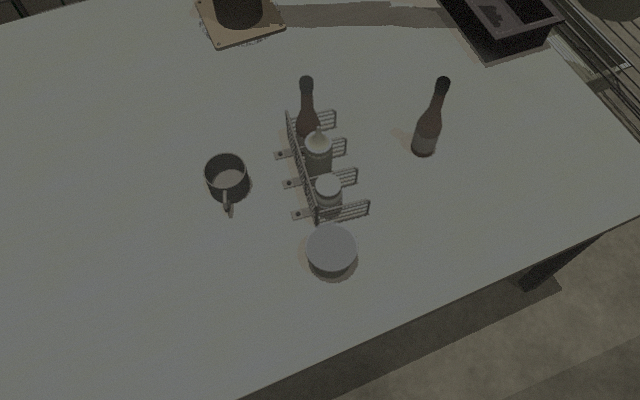

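View pics/top0.png

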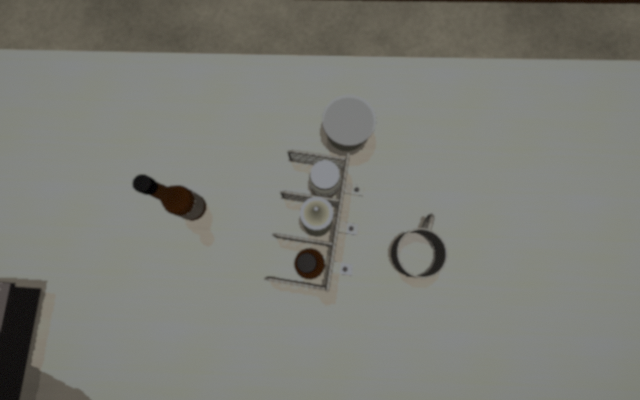

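The twin stands in the lane nearest the robot: bottom of the top view at about (310,263). The loose bottle's base is near (192,207) in the same view. Next I'll measure them.

```bash
cat > h.py <<'E'
import numpy as np,cv2,pickle
from scipy.spatial.transform import Rotation as Ro
def K(p): return np.array([[p['fx'],0,p['cx']],[0,p['fy'],p['cy']],[0,0,1.]])
def R(p): return Ro.from_euler('xyz',p['rotation']).as_matrix()
def rays(p,uv):
    n=cv2.undistortPoints(np.array(uv,float).reshape(-1,1,2),K(p),np.array(p['dist_coeffs'])).reshape(-1,2)
    return np.c_[n[:,0],-n[:,1],-np.ones(len(n))]@R(p).T
def at_z(p,uv,z):
    r=rays(p,uv); t=(z-p['position'][2])/r[:,2]; return p['position']+t[:,None]*r
def cloud(p,d):
    v,u=np.nonzero(d>0); r=rays(p,np.c_[u,v]); return p['position']+r*d[v,u][:,None],u,v
def proj(p,X):
    c=(np.atleast_2d(X)-p['position'])@R(p); c=c*[1,-1,-1]
    return cv2.projectPoints(c,np.zeros(3),np.zeros(3),K(p),np.array(p['dist_coeffs']))[0].reshape(-1,2)
E
python3 - <<'E'
from h import *
for n,(x,y,w,h) in (("top",(120,140,260,160)),("scene",(260,60,200,170))):
    im=cv2.imread(f"pics/{n}0.png")[y:y+h,x:x+w]; im=cv2.convertScaleAbs(im,alpha=1.6)
    k=3 if n=="top" else 3.5
    cv2.imwrite(f"pics/{n}0c.png",cv2.resize(im,None,fx=k,fy=k,interpolation=cv2.INTER_CUBIC))
p=pickle.load(open("top0.pkl","rb"));d=np.load("top0.npy")
X,u,v=cloud(p,d)
b=(abs(X[:,2])<15)&(X[:,0]>300); print("bench z",np.median(X[b,2]))
for lo,hi in((10,30),(30,60),(60,90),(90,110),(140,180),(180,230),(225,245)):
    m=(X[:,2]>lo)&(X[:,2]<hi)&(abs(X[:,1])<420)&(X[:,0]>250)&(X[:,0]<800)
    img=np.zeros(d.shape,np.uint8); img[v[m],u[m]]=255
    n,l,st,c=cv2.connectedComponentsWithStats(img)
    for i in range(1,n):
        if st[i,4]>25:
            q=m&(l[v,u]==i); print(lo,hi,st[i,4],c[i].round(),X[q].min(0).round(),X[q].max(0).round())
E
```

```text
bench z 0.266164307963777
10 30 50 [344. 147.] [726. -93.  11.] [750. -24.  29.]
10 30 34 [297. 158.] [699.  18.  15.] [706.  55.  30.]
10 30 81 [200. 210.] [571. 223.  10.] [620. 255.  30.]
10 30 36 [295. 198.] [618.  15.  16.] [624.  64.  26.]
10 30 45 [425. 223.] [ 569. -226.   16.] [ 586. -215.   29.]
10 30 142 [432. 251.] [ 477. -245.   10.] [ 560. -200.   30.]
10 30 74 [395. 256.] [ 476. -180.   10.] [ 552. -155.   30.]
30 60 68 [343. 145.] [722. -89.  31.] [746. -24.  55.]
30 60 163 [316. 158.] [689. -59.  38.] [706.  56.  60.]
30 60 77 [325. 193.] [622. -49.  30.] [643.   9.  60.]
30 60 144 [196. 208.] [571. 223.  30.] [624. 255.  60.]
30 60 64 [295. 196.] [616.   6.  31.] [624.  65.  60.]
30 60 27 [333. 202.] [608. -47.  30.] [612. -25.  60.]
30 60 43 [430. 216.] [ 580. -230.   30.] [ 593. -219.   60.]
30 60 29 [317. 233.] [545. -31.  31.] [558.  14.  60.]
30 60 254 [435. 250.] [ 475. -245.   30.] [ 559. -191.   60.]
30 60 124 [399. 256.] [ 473. -189.   30.] [ 556. -155.   60.]
60 90 1894 [349. 123.] [ 717. -114.   67.] [800. -11.  81.]
60 90 162 [316. 154.] [689. -57.  60.]
[... 289 characters left out ...]
0.  15.  90.]
60 90 165 [302. 238.] [527. -36.  65.] [545.  77.  78.]
60 90 173 [295. 283.] [445. -25.  65.] [463.  87.  78.]
90 110 457 [338. 223.] [444. -63.  91.] [691. -26. 110.]
90 110 695 [325. 174.] [625. -45.  90.] [680.   8. 104.]
90 110 236 [184. 202.] [572. 223.  90.] [626. 269. 110.]
90 110 197 [310. 263.] [463. -22.  91.] [518.  32. 110.]
140 180 195 [168. 195.] [585. 237. 140.] [614. 262. 180.]
140 180 827 [316. 213.] [547. -35. 140.] [602.  21. 180.]
180 230 243 [155. 189.] [585. 237. 180.] [612. 260. 230.]
180 230 33 [316. 209.] [570. -11. 180.] [578.  -2. 193.]
225 245 325 [142. 183.] [585. 237. 225.] [613. 266. 238.]
225 245 299 [306. 262.] [477.  -9. 228.] [504.  18. 238.]
```

```bash
ls pics
```

```text
scene0.png
scene0c.png
top0.png
top0c.png
```

View pics/top0c.png

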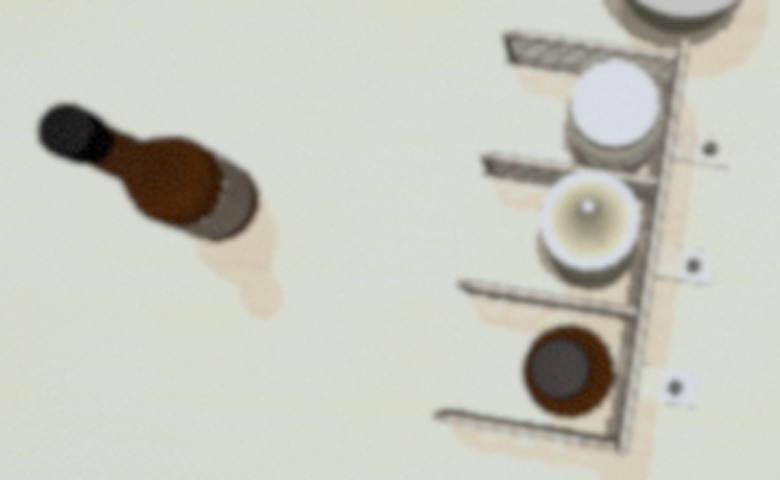

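View pics/scene0c.png

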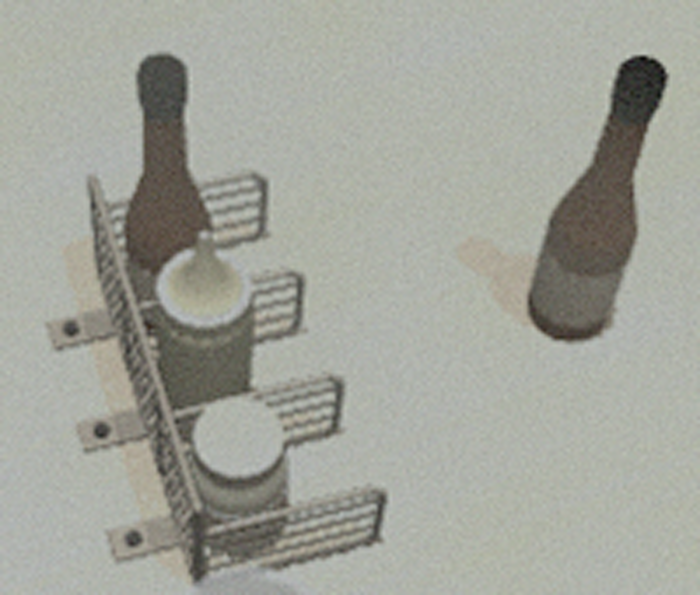

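```bash
python3 - <<'E'
from h import *
from scipy.optimize import least_squares
p=pickle.load(open("top0.pkl","rb"));d=np.load("top0.npy")
X,u,v=cloud(p,d)
for (a,b) in((440,470),(522,548),(604,628),(685,710)):
    m=(X[:,2]>70)&(X[:,2]<79)&(X[:,0]>a)&(X[:,0]<b)&(X[:,1]>-20)&(X[:,1]<90)
    P=X[m]; k=np.polyfit(P[:,1],P[:,0],1); print(m.sum(),k,"mouth y",np.sort(P[:,1])[-5:].round(), "x at",P[P[:,1]>P[:,1].max()-4].mean(0).round(1))
m=(X[:,2]>100)&(X[:,2]<109)&(X[:,0]>440)&(X[:,0]<700)&(X[:,1]<-22)&(X[:,1]>-70)
P=X[m]; k=np.polyfit(P[:,0],P[:,1],1); r=P[:,1]-np.polyval(k,P[:,0]); q=abs(r)<6; k=np.polyfit(P[q,0],P[q,1],1);print("fence",m.sum(),q.sum(),k,P[:,0].min(),P[:,0].max(), np.std(P[q,1]-np.polyval(k,P[q,0])))
# circle fits of bottles (caps)
for nm,c in(("bottle",(599,250)),("twin",(490,5))):
    m=(X[:,2]>230)&(X[:,2]<240)&(np.hypot(X[:,0]-c[0],X[:,1]-c[1])<24); print(nm,"cap",X[m].mean(0).round(1),np.ptp(X[m],axis=0))
s=pickle.load(open("scene0.pkl","rb"));d2=np.load("scene0.npy")
Y,_,_=cloud(s,d2)
for nm,c in(("bottle",(599,250)),("twin",(490,5))):
  for Z,cam in((X,"top"),(Y,"scene")):
    for r0,lo,hi in((28,20,90),(13,150,230)):
      m=(Z[:,2]>lo)&(Z[:,2]<hi)&(np.hypot(Z[:,0]-c[0],Z[:,1]-c[1])<r0+10)
      if nm=="twin" and r0==28: m&=(abs(Z[:,0]-490)<29)&(Z[:,1]>-23)
      if m.sum()<20: continue
      f=least_squares(lambda t:np.hypot(Z[m,0]-t[0],Z[m,1]-t[1])-r0,c,loss='soft_l1'); print(nm,cam,r0,m.sum(),f.x.round(1))
E
```

```text
157 [1.31086120e-01 4.50466972e+02] mouth y [79. 79. 81. 81. 83.] x at [461.4  81.2  71. ]
139 [1.05857997e-01 5.34089861e+02] mouth y [68. 68. 69. 70. 70.] x at [542.   68.4  72.7]
112 [1.06754690e-02 6.19872622e+02] mouth y [57. 59. 59. 61. 61.] x at [623.2  60.1  71.6]
91 [1.27844897e-01 6.97906986e+02] mouth y [45. 45. 47. 47. 49.] x at [704.2  47.1  72.7]
fence 579 254 [-0.055909   -7.84762841] 444.23622770387703 691.0777587171212 3.2408395240403594
bottle cap [598.9 251.8 235. ] [26.99684533 26.98426998  7.75928655]
twin cap [490.7   4.3 235. ] [26.61487542 27.12424781  6.4179788 ]
bottle top 28 353 [599.7 251.7]
bottle top 13 378 [599.6 252.1]
bottle scene 28 426 [599.  253.5]
bottle scene 13 333 [599.2 251.6]
twin scene 28 116 [490.4   6.1]
twin scene 13 312 [490.5   5.4]
```

Request:
play_rows --pt "-30 -5 0" --pt "-80 -12 0" --pt "-130 -20 0" --pt "-180 -28 0" --pt "-230 -36 0" --turn '[0.04,0.08,0.12,0.16,0.2]' --fingers '[1,1,1,1,1]'

```text
clock: 0.72
eef_pos: [463.4, 463.0, 230.1]
tool_rot: [-3.139, 0.0, 2.516]
force: [0.9, 0.9, 0.4]
width: 85.0
```

```bash
python3 - <<'E'
from cell import ctrl, vision
from h import *
for n in("scene","top"):
    im,d=vision.get_image(n); cv2.imwrite(f"pics/{n}1.png",cv2.convertScaleAbs(im,alpha=1.5)); np.save(f"{n}1.npy",d)
E
```

```text
(no output)
```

View pics/scene1.png

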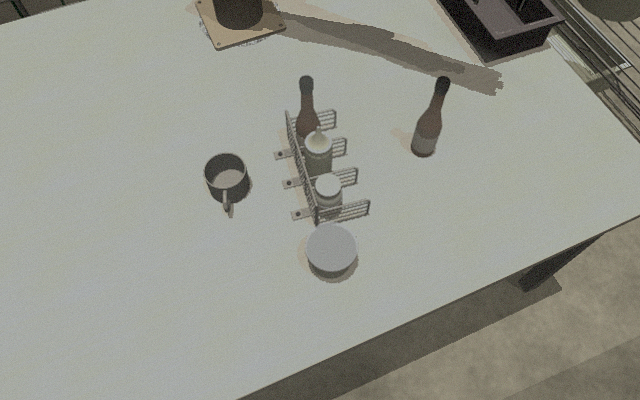

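View pics/top1.png

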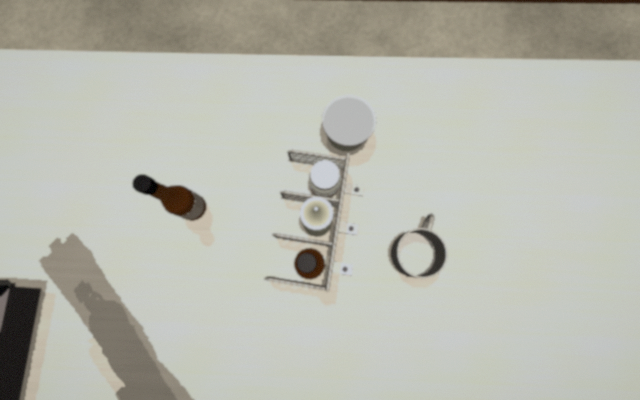

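Request:
play_rows --pt "-30 0 0" --pt "-70 2 0" --pt "-110 4 0" --pt "-150 5 0" --pt "-190 8 0" --turn '[0,0,0.01,0.01,0.01]' --fingers '[1,1,1,1,1]'

```text
clock: 1.45
eef_pos: [627.4, 350.6, 230.9]
tool_rot: [-3.138, 0.006, 2.496]
force: [0.3, 1.4, 0.4]
width: 85.6
```

```bash
python3 - <<'E'
from cell import ctrl, vision
from h import *
for n in("scene","top"):
    im,d=vision.get_image(n); cv2.imwrite(f"pics/{n}2.png",cv2.convertScaleAbs(im,alpha=1.5)); np.save(f"{n}2.npy",d)
E
```

```text
(no output)
```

View pics/scene2.png

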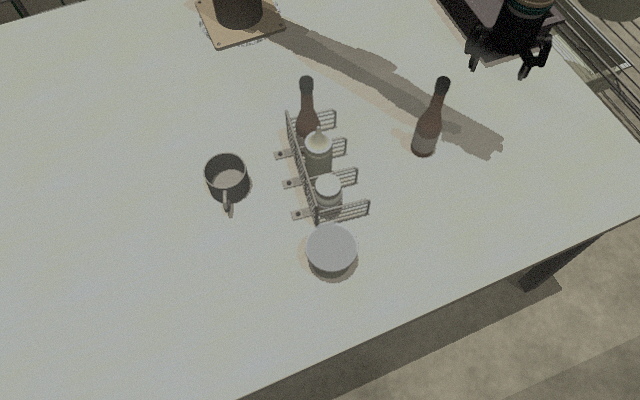

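View pics/top2.png

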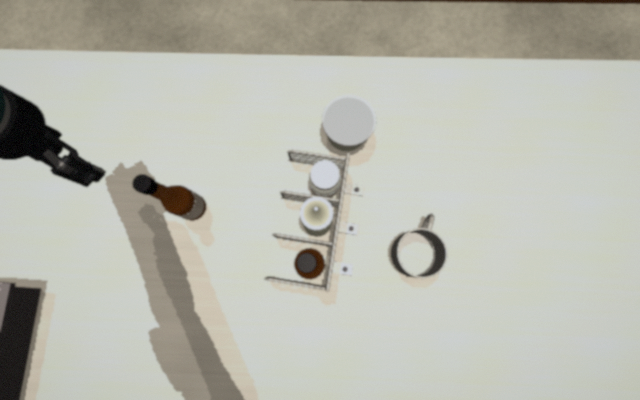

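```bash
python3 - <<'E'
from h import *
from cell import ctrl
s=ctrl.read_state(); T=Ro.from_euler('xyz',s['tool_rot']).as_matrix(); print(s['eef_pos'],s['tool_rot'])
im=cv2.imread("pics/scene2.png")[0:90,440:580]; cv2.imwrite("pics/s2c.png",cv2.resize(cv2.convertScaleAbs(im,alpha=2),None,fx=5,fy=5,interpolation=cv2.INTER_CUBIC))
for n in("scene","top"):
    p=pickle.load(open(n+"0.pkl","rb")); X,u,v=cloud(p,np.load(n+"2.npy"))
    L=(X-s['eef_pos'])@T
    m=(abs(L[:,0])<60)&(abs(L[:,1])<110)&(L[:,2]>-300)&(L[:,2]<10)
    print(n,m.sum())
    for z in range(-260,10,10):
        q=m&(L[:,2]>=z)&(L[:,2]<z+10)
        if q.sum()>3: print(z,q.sum(),L[q].min(0).round()[:2],L[q].max(0).round()[:2])
E
```

```text
[631.32558525 345.49260421 230.64893767] [-3.13714332  0.01145561  2.48885394]
scene 4178
-220 79 [-34. -11.] [-19.  30.]
-210 170 [-35. -23.] [-9. 37.]
-200 256 [-36. -32.] [-5. 38.]
-190 84 [-32. -30.] [-8. 33.]
-180 385 [-34. -36.] [13. 38.]
-170 232 [-36. -35.] [10. 39.]
-160 222 [-35. -36.] [10. 37.]
-150 210 [-36. -36.] [ 9. 37.]
-140 166 [-33. -34.] [ 8. 37.]
-130 41 [-29. -61.] [13. 39.]
-120 400 [-14. -66.] [20. 71.]
-110 399 [-17. -68.] [18. 72.]
-100 227 [-17. -68.] [16. 73.]
-90 294 [-13. -70.] [23. 74.]
-80 273 [-13. -71.] [24. 76.]
-70 262 [ -9. -72.] [18. 76.]
-60 64 [ -9. -66.] [ 5. 70.]
-50 76 [ -7. -54.] [17. 58.]
-40 72 [ -7. -54.] [15. 58.]
-30 62 [ -8. -54.] [14. 58.]
-20 17 [ -6. -46.] [19. 53.]
-10 139 [ -47. -108.] [-18. -80.]
0 48 [ -46. -108.] [-30. -81.]
top 4901
-200 89 [-38. -34.] [-17. -13.]
-190 64 [-38. -34.] [-10.  -9.]
-180 651 [-39. -37.] [ 7. 12.]
-170 436 [-39. -38.] [16.  6.]
-160 458 [-39. -38.] [23.  5.]
-150 476 [-39. -38.] [28.  7.]
-140 398 [-40. -38.] [29.  6.]
-130 133 [-22. -38.] [ 13. -29.]
-120 522 [-16. -68.] [ 11. -21.]
-110 321 [-22. -69.] [17. -8.]
-100 266 [-22. -71.] [17. -6.]
-90 206 [-20. -72.] [ 15. -19.]
-80 162 [-20. -73.] [  9. -25.]
-70 173 [-16. -74.] [  9. -37.]
-60 13 [-16. -69.] [-13. -43.]
-50 28 [-14. -48.] [-10.  49.]
-40 48 [-14. -56.] [ 4. 51.]
-30 82 [-14. -55.] [ 8. 51.]
-20 24 [-14. -52.] [-5. 47.]
-10 277 [ -44. -106.] [-18. -79.]
0 74 [ -45. -108.] [-18. -91.]
```

View pics/s2c.png

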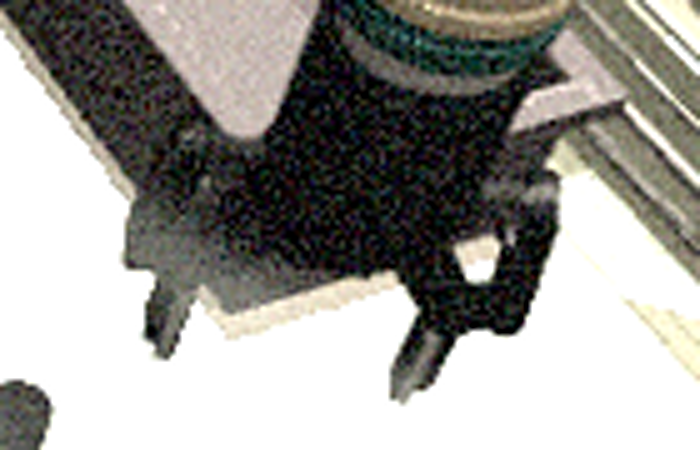

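Request:
play_rows --pt "0 0 -30" --pt "0 0 -60" --pt "-10 -10 -90" --pt "-30 -35 -100" --pt "-55 -65 -100" --turn '[0.17,0.34,0.51,0.68,0.85]' --fingers '[1,1,1,1,1]'

```text
clock: 2.17
eef_pos: [634.3, 262.7, 332.2]
tool_rot: [3.135, 0.009, 1.636]
force: [0.7, 0.1, -0.4]
width: 85.1
```

Request:
play_rows --pt "-15 0 0" --pt "-30 0 0" --pt "-45 0 0" --pt "-60 0 0" --pt "-60 0 0" --turn '[0.17,0.34,0.51,0.7,0.7]' --fingers '[1,1,1,1,1]'

```text
clock: 2.8
eef_pos: [637.8, 202.2, 332.5]
tool_rot: [3.131, 0.004, 0.936]
force: [0.4, -0.7, -0.2]
width: 85.5
```

```bash
cat > prof.py <<'E'
from h import *
from cell import ctrl,vision
import sys
tag=sys.argv[1]
s=ctrl.read_state(); T=Ro.from_euler('xyz',s['tool_rot']).as_matrix(); print(s['eef_pos'],s['tool_rot'],s['qpos'][6],s['qd'].round(3))
for n in("scene","top","wrist"):
    p=vision.camera_params(n); im,d=vision.get_image(n); np.save(f"{n}{tag}.npy",d)
    im=cv2.convertScaleAbs(im,alpha=1.6); cv2.imwrite(f"pics/{n}{tag}.png",im)
    if n=="wrist": print(p['position'],p['rotation']);continue
    uv=proj(p,s['eef_pos']+np.array([[0,0,60]]))[0]; print(n,uv)
    a,b=int(max(uv[1]-80,0)),int(max(uv[0]-100,0))
    c=im[a:a+160,b:b+200]; print("crop",b,a)
    cv2.imwrite(f"pics/{n}{tag}c.png",cv2.resize(cv2.convertScaleAbs(c,alpha=1.6),None,fx=3.7,fy=3.7,interpolation=cv2.INTER_CUBIC))
E
python3 prof.py 3
```

```text
[637.78525131 202.17441132 332.45222134] [3.13061314 0.00409962 0.93646156] -0.7405343453775025 [-0.009  0.003 -0.04  -0.018 -0.009  0.001  0.033]
scene [450.32234359  40.79848592]
crop 350 0
top [123.44185564 117.78202304]
crop 23 37
[679.32854994 264.41393321 474.24892069] [-0.2896764  -0.01015745 -0.6306249 ]
```

View pics/scene3c.png

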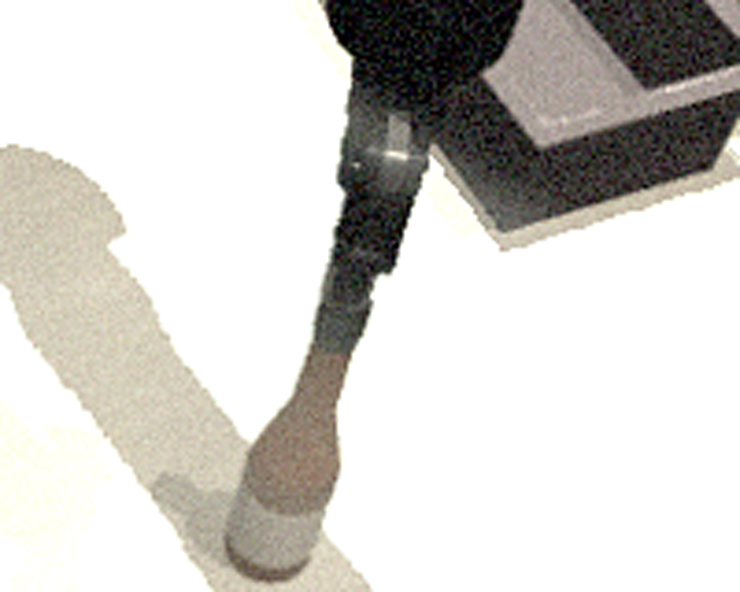

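View pics/top3.png

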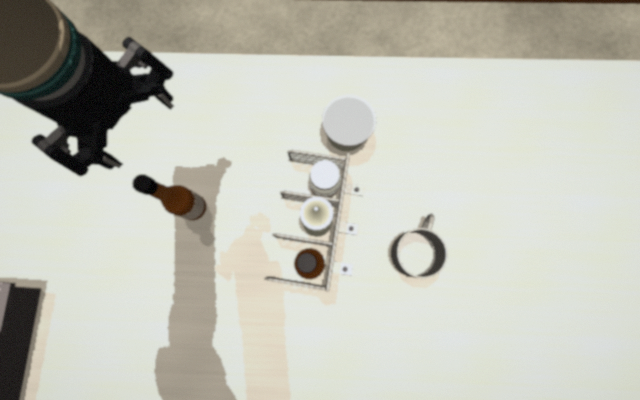

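View pics/wrist3.png

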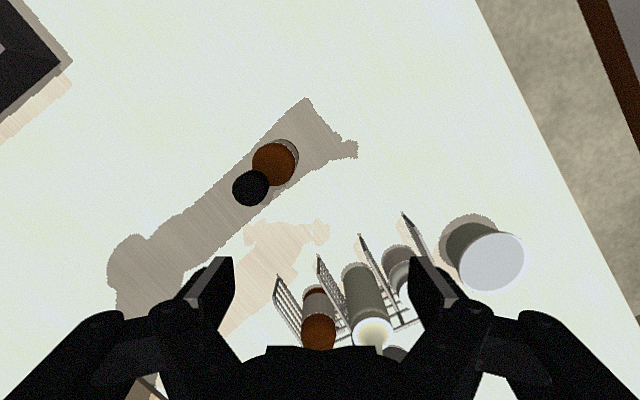

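```bash
python3 - <<'E'
from h import *
e=np.array([637.79,202.17,332.45]); T=Ro.from_euler('xyz',[3.1306,.0041,.9365]).as_matrix()
for n in("scene","top"):
    p=pickle.load(open(n+"0.pkl","rb")); X,u,v=cloud(p,np.load(n+"3.npy"))
    L=(X-e)@T
    m0=(abs(L[:,0])<110)&(abs(L[:,1])<110)&(L[:,2]>-330)&(L[:,2]<5)
    for nm,m in(("y>38",m0&(L[:,1]>38)),("mid",m0&(abs(L[:,1])<38)),("y<-38",m0&(L[:,1]<-38))):
      print(n,nm)
      for z in list(range(-150,0,6)) if nm!="mid" else range(-330,-40,12):
        st=6 if nm!="mid" else 12
        q=m&(L[:,2]>=z)&(L[:,2]<z+st)
        if q.sum()>5: print(z,q.sum(),"x",np.percentile(L[q,0],[2,98]).round(1),"y",np.percentile(L[q,1],[2,98]).round(1))
E
```

```text
scene y>38
-120 170 x [-11.   12.6] y [38.5 68.7]
-114 98 x [-11.6  12.3] y [38.4 69.9]
-108 76 x [-10.8  12. ] y [39.1 70.9]
-102 48 x [-11.2  12.2] y [39.3 71.5]
-96 72 x [-10.8  12.1] y [63.4 72.6]
-90 49 x [-11.1  11.7] y [63.  73.9]
-84 45 x [-15.8  12.2] y [39.  74.2]
-78 37 x [-14.3  12.7] y [40.3 74.3]
-72 118 x [-11.2  12.3] y [47.6 75.9]
-66 46 x [-12.3   9.5] y [49.5 75.5]
-48 9 x [-4.7  6.3] y [54.7 58.6]
-42 31 x [-10.    9.8] y [45.6 58.2]
-36 39 x [-10.3  11. ] y [47.3 57.6]
-30 35 x [-10.   10.5] y [47.2 58.3]
-24 24 x [-10.4  11.1] y [46.8 56.4]
-18 13 x [-9.3 10.6] y [47.4 51.1]
scene mid
-174 129 x [-13.9  28.3] y [26.5 37.8]
-162 261 x [-25.   34.2] y [17.1 37.7]
-150 336 x [-32.1  35. ] y [14.3 37.5]
-138 233 x [-35.1  33.2] y [ 8.8 37.5]
-126 93 x [-9.9 11.4] y [28.4 37.9]
-114 105 x [-18.4  20.2] y [ 9.3 37.7]
-102 99 x [-18.5  19.3] y [-15.2  36.1]
-90 48 x [-16.3  13.8] y [-25.5  37.8]
-78 6 x [-16.1  -8.9] y [-32.2  35.5]
scene y<-38
top y>38
-120 416 x [-10.1  13.6] y [39.1 66.2]
-114 195 x [-11.3  10.7] y [38.3 66.8]
-108 132 x [-10.4  -1.1] y [38.9 67.6]

[... 1216 characters left out ...]

-120 477 x [-10.8  12.6] y [-67.3 -39.5]
-114 216 x [-11.8   8.5] y [-68.1 -38.5]
-108 159 x [-11.2  -1.9] y [-68.6 -39.5]
-102 86 x [-11.1  -1.9] y [-70.  -50.3]
-96 51 x [-11.1  -9. ] y [-70.8 -59.2]
-90 56 x [-10.9  -4.8] y [-71.7 -59.6]
-84 127 x [-14.9   7.6] y [-71.8 -38.1]
-78 119 x [-14.5  13.5] y [-72.7 -40.7]
-72 229 x [-11.3  12.3] y [-72.6 -42.4]
-66 247 x [-11.5  12.3] y [-72.4 -40.5]
-60 58 x [-12.1  -4.3] y [-63.6 -42.3]
-54 29 x [-10.1  -4.1] y [-57.7 -43.3]
-48 35 x [-9.9 -1.7] y [-56.1 -43.4]
-42 40 x [-9.3  2.6] y [-56.7 -43.3]
-36 48 x [-9.2  6.8] y [-56.8 -43.2]
-30 48 x [-9.8 10.3] y [-56.3 -43.4]
-24 36 x [-9.  10.7] y [-54.1 -43.3]
-18 9 x [-8.4  7.3] y [-48.4 -43.4]
```

Request:
play_rows --pt "-50 28 0" --pt "-105 57 0" --pt "-160 86 0" --pt "-215 115 0" --pt "-270 145 0" --turn '[0,0,0,0,0]' --fingers '[1,1,1,1,1]'

```text
clock: 3.58
eef_pos: [595.8, -99.4, 334.6]
tool_rot: [3.132, 0.002, 0.945]
force: [0.1, -0.1, 0.2]
width: 85.3
```

```bash
cat > st.py <<'E'
from h import *
from cell import ctrl
def st(pr=True):
    s=ctrl.read_state(); T=Ro.from_euler('xyz',s['tool_rot']).as_matrix()
    if pr:
        print(s['clock'],s['eef_pos'].round(1),"yaw",s['tool_rot'][2].round(3),"z-axis",T[:,2].round(4)); print("q",s['qpos'].round(3),"qd",s['qd'].round(2),"F",s['force'].round(1),s['torque'].round(2))
    return s,T
if __name__=="__main__": st()
E
python3 st.py
```

```text
3.575 [595.8 -99.4 334.6] yaw 0.945 z-axis [ 0.0071 -0.007  -1.    ]
q [-0.217  0.508  0.541  1.527 -0.27   1.174 -0.255] qd [ 0.81 -0.01  0.03  0.01 -0.01 -0.01  0.84] F [ 0.1 -0.1  0.2] [-0.07  0.01  0.04]
```

Request:
play_rows --pt "10 25 0" --pt "35 70 0" --pt "60 125 0" --pt "87 180 0" --pt "111 224 0" --turn '[0,0,0,0,0]' --fingers '[1,1,1,1,1]'

```text
clock: 4.2
eef_pos: [835.7, -138.2, 336.7]
tool_rot: [3.131, -0.0, 0.947]
force: [2.5, -1.1, 1.5]
width: 85.2
```

```bash
python3 st.py
```

```text
4.2 [ 835.7 -138.2  336.7] yaw 0.947 z-axis [ 0.0085 -0.0057 -0.9999]
q [ 0.029  1.     0.482  0.507 -0.4    1.671 -0.366] qd [ 0.46  0.93 -0.1  -2.22 -0.22  1.12 -0.44] F [ 2.5 -1.1  1.5] [-0.04 -0.14 -0.01]
```

Request:
play_rows --pt "2 5 0" --pt "4 9 0" --pt "6 13 0" --pt "8 17 0" --pt "10 21 0" --turn '[0,0,0,0,0]' --fingers '[1,1,1,1,1]'

```text
clock: 4.82
eef_pos: [859.0, -141.1, 336.6]
tool_rot: [3.132, -0.002, 0.95]
force: [0.4, 0.3, -0.8]
width: 85.7
```

```bash
python3 st.py
```

```text
4.825 [ 859.  -141.1  336.6] yaw 0.95 z-axis [ 0.0085 -0.0042 -1.    ]
q [ 0.083  1.105  0.468  0.244 -0.426  1.807 -0.424] qd [ 0.11  0.21 -0.03 -0.55 -0.06  0.28 -0.13] F [ 0.4  0.3 -0.8] [-0.01 -0.01  0.05]
```

Request:
play_rows --pt "1 2 0" --pt "2 4 0" --pt "4 7 0" --pt "6 12 0" --pt "8 18 0" --turn '[0,0,0,0,0]' --fingers '[1,1,1,1,1]'

```text
clock: 5.45
eef_pos: [867.5, -142.7, 332.7]
tool_rot: [3.122, -0.007, 0.952]
force: [0.4, -0.3, -1.2]
width: 85.4
```

```bash
python3 st.py
```

```text
5.45 [ 867.5 -142.7  332.7] yaw 0.952 z-axis [ 0.02   -0.0053 -0.9998]
q [ 0.084  1.143  0.661  0.185 -0.619  1.829 -0.417] qd [-0.03  0.06  0.72  0.   -0.68 -0.01  0.08] F [ 0.4 -0.3 -1.2] [-0.09  0.01  0.03]
```

```bash
python3 - <<'E'
from st import *
from cell import vision
s,T=st()
for n in("scene","top"):
    p=vision.camera_params(n); im,d=vision.get_image(n); np.save(f"{n}4.npy",d); cv2.imwrite(f"pics/{n}4.png",cv2.convertScaleAbs(im,alpha=1.6))
    X,u,v=cloud(p,d); e=s['eef_pos']; a=e[:2]/np.hypot(*e[:2])
    r=X[:,:2]@a; t=X[:,1]*a[0]-X[:,0]*a[1]
    for r0 in range(200,960,40):
        q=(r>=r0)&(r<r0+40)&(abs(t)<110)&(X[:,2]>345)
        if q.sum()>20: print(n,r0,q.sum(),"z",np.percentile(X[q,2],[1,99]).round(),"t",np.percentile(t[q],[1,99]).round())
E
```

```text
5.45 [ 867.5 -142.7  332.7] yaw 0.952 z-axis [ 0.02   -0.0053 -0.9998]
q [ 0.084  1.143  0.661  0.185 -0.619  1.829 -0.417] qd [-0.03  0.06  0.72  0.   -0.68 -0.01  0.08] F [ 0.4 -0.3 -1.2] [-0.09  0.01  0.03]
scene 760 62 z [669. 697.] t [-32. -19.]
scene 800 1817 z [700. 718.] t [-37.  39.]
scene 840 3530 z [543. 728.] t [-41.  43.]
scene 880 19070 z [422. 726.] t [-41.  41.]
scene 920 819 z [362. 454.] t [-40.  -5.]
top 400 5633 z [537. 605.] t [-25.  75.]
top 440 17283 z [546. 626.] t [-33.  89.]
top 480 20702 z [570. 635.] t [-29.  94.]
top 520 18779 z [579. 639.] t [-24.  89.]
top 560 19526 z [593. 652.] t [-27.  67.]
top 600 1397 z [606. 643.] t [-32.  65.]
```

View pics/scene4.png

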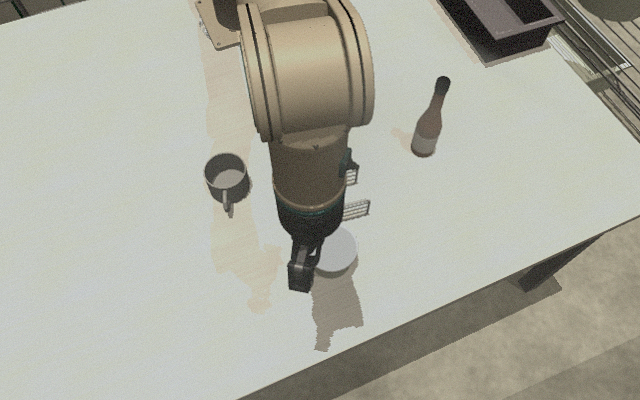

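View pics/top4.png

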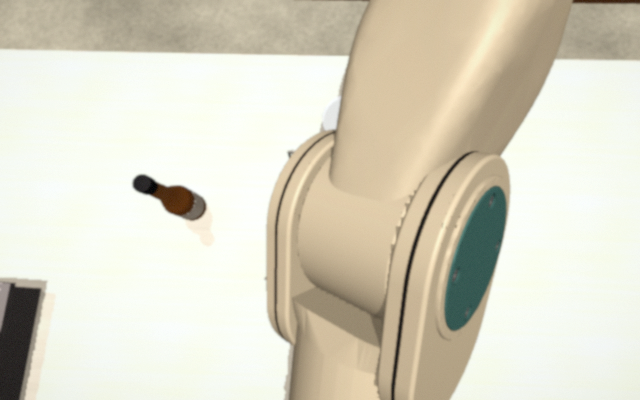

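```bash
cat > to.py <<'E'
from st import *
import sys
s,T=st()
for a in sys.argv[1:]:
    w=np.array([float(t) for t in a.split(',')])
    print(a,"slide",((w-s['eef_pos'])@T).round(1))
E
python3 to.py 680,-380,335 500,-500,335 300,-620,335 100,-680,335 0,-700,335 -20,-720,335
```

```text
5.55 [ 867.3 -143.5  332.2] yaw 0.951 z-axis [ 0.0189 -0.0074 -0.9998]
q [ 0.084  1.143  0.661  0.186 -0.617  1.829 -0.417] qd [ 0.   -0.   -0.05 -0.    0.06  0.01 -0.01] F [-0.6 -0.2 -0.3] [ 0.02  0.02 -0.  ]
680,-380,335 slide [-301.3  -14.8   -4.6]
500,-500,335 slide [-503.6  -91.5   -7.1]
300,-620,335 slide [-717.5 -184.5  -10. ]
100,-680,335 slide [-882.6 -312.3  -13.3]
0,-700,335 slide [-957. -382.  -15.]
-20,-720,335 slide [-984.9 -386.7  -15.3]
```

Request:
play_rows --pt "-30 0 0" --pt "-85 -2 -2" --pt "-145 -5 -3" --pt "-205 -8 -4" --pt "-265 -12 -5" --turn '[0,0,0,0,0]' --fingers '[1,1,1,1,1]'

```text
clock: 6.18
eef_pos: [702.2, -352.5, 336.2]
tool_rot: [3.122, -0.005, 0.952]
force: [-0.0, -1.0, 0.9]
width: 85.4
```

```bash
python3 to.py 500,-500,335 300,-620,335 100,-680,335
```

```text
6.175 [ 702.2 -352.5  336.2] yaw 0.952 z-axis [ 0.0194 -0.0072 -0.9998]
q [ 0.183  0.865  0.701  0.902 -0.521  1.497  0.096] qd [ 0.43 -0.26  0.01  0.58  0.1  -0.28  0.71] F [-0.  -1.   0.9] [-0.03 -0.01 -0.01]
500,-500,335 slide [-237.4  -79.2   -1.7]
300,-620,335 slide [-451.1 -172.6   -4.7]
100,-680,335 slide [-616.  -300.7   -8.2]
```

Request:
play_rows --pt "-55 -15 0" --pt "-110 -35 -1" --pt "-165 -55 -1" --pt "-220 -74 -2" --pt "-275 -95 -2" --turn '[0,0,0,0,0]' --fingers '[1,1,1,1,1]'

```text
clock: 6.8
eef_pos: [464.2, -521.9, 335.2]
tool_rot: [3.121, -0.006, 0.954]
force: [0.4, -0.5, -0.6]
width: 85.5
```

```bash
python3 to.py 300,-620,335 100,-680,335
```

```text
6.8 [ 464.2 -521.9  335.2] yaw 0.954 z-axis [ 0.0201 -0.0075 -0.9998]
q [ 0.463  0.702  0.711  1.248 -0.463  1.332  0.537] qd [ 0.58 -0.14 -0.    0.29  0.06 -0.15  0.69] F [ 0.4 -0.5 -0.6] [-0.04  0.01 -0.04]
300,-620,335 slide [-175.   -77.2   -2.4]
100,-680,335 slide [-339.6 -205.7   -5.9]
```

Request:
play_rows --pt "-55 -22 0" --pt "-108 -48 -1" --pt "-160 -75 -2" --pt "-210 -105 -3" --pt "-258 -140 -4" --turn '[0,0,0,0,0]' --fingers '[1,1,1,1,1]'

```text
clock: 7.42
eef_pos: [199.7, -651.8, 335.1]
tool_rot: [3.12, -0.005, 0.957]
force: [0.4, -0.3, 0.6]
width: 85.5
```

```bash
python3 to.py 50,-720,335 -20,-780,335 -50,-840,335
```

```text
7.425 [ 199.7 -651.8  335.1] yaw 0.957 z-axis [ 0.0204 -0.0078 -0.9998]
q [ 0.888  0.672  0.695  1.297 -0.445  1.311  0.97 ] qd [ 0.71 -0.02 -0.03  0.02  0.02  0.    0.68] F [ 0.4 -0.3  0.6] [-0.09 -0.02 -0.01]
50,-720,335 slide [-142.1  -83.    -2.4]
-20,-780,335 slide [-231.4 -105.7   -3.4]
-50,-840,335 slide [-297.7  -95.6   -3.5]
```

Request:
play_rows --pt "-50 -25 0" --pt "-100 -55 -1" --pt "-145 -80 -2" --pt "-195 -95 -3" --pt "-235 -100 -3" --turn '[0,0,0,0,0]' --fingers '[1,1,1,1,1]'

```text
clock: 8.05
eef_pos: [-19.8, -786.7, 335.4]
tool_rot: [3.121, -0.005, 0.956]
force: [1.5, -0.6, 0.2]
width: 85.2
```

```bash
python3 - <<'E'
from cell import vision
import cv2
im,d=vision.get_image("wrist"); cv2.imwrite("pics/wrist5.png",cv2.convertScaleAbs(im,alpha=1.5))
E
python3 to.py -50,-820,335 -70,-845,335 -75,-870,335
```

```text
8.1 [ -25.  -788.6  333.3] yaw 0.951 z-axis [ 0.0154 -0.0087 -0.9998]
q [ 1.351  0.872  0.646  0.871 -0.496  1.513  1.212] qd [-0.05 -0.04  0.01  0.15  0.04 -0.05 -0.01] F [-1.6  5.6 -2.3] [0.37 0.09 0.03]
-50,-820,335 slide [-40.1  -2.   -1.8]
-70,-845,335 slide [-72.   -3.8  -1.9]
-75,-870,335 slide [-95.3   6.6  -1.8]
```

View pics/wrist5.png

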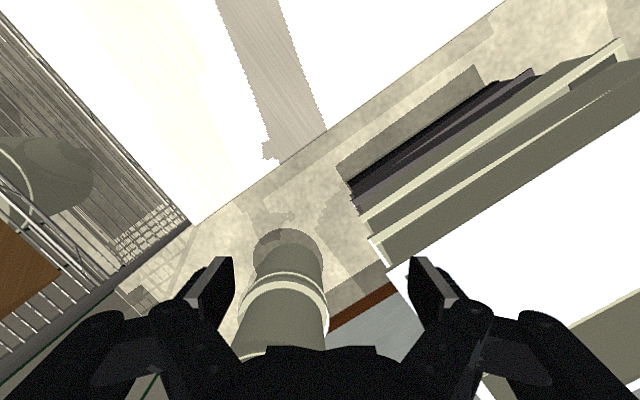

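```bash
python3 - <<'E'
from st import *
from cell import vision
p=vision.camera_params("wrist"); im,d=vision.get_image("wrist"); s,T=st()
for uv in((285,245),(285,300),(275,335),(365,310),(400,240),(450,170),(620,60),(20,180),(350,130),(450,330)):
    X=p['position']+rays(p,[uv])[0]*d[uv[1],uv[0]]; print(uv,d[uv[1],uv[0]],X.round())
E
```

```text
8.15 [ -23.1 -787.1  333. ] yaw 0.952 z-axis [ 0.0167 -0.0069 -0.9998]
q [ 1.348  0.87   0.645  0.876 -0.496  1.512  1.212] qd [-0.07 -0.04 -0.02  0.07 -0.01  0.   -0.01] F [-0.8  0.4 -1.1] [0.04 0.05 0.  ]
(285, 245) 1290.1848 [ -400. -1076.  -718.]
(285, 300) 882.1169 [ -361. -1094.  -294.]
(275, 335) 729.5854 [ -364. -1083.  -137.]
(365, 310) 1316.9385 [ -280. -1517.  -655.]
(400, 240) 540.26355 [  18. -989.  -23.]
(450, 170) 662.84015 [ 198. -991. -179.]
(620, 60) 615.7408 [ 593. -998. -189.]
(20, 180) 770.00085 [-693. -407. -297.]
(350, 130) 1186.4086 [ 107. -840. -748.]
(450, 330) 79.90514 [  12. -793.  409.]
```

```bash
python3 to.py -26,-830,334 -28,-850,334 -29,-865,334
```

```text
8.15 [ -23.1 -787.1  333. ] yaw 0.952 z-axis [ 0.0167 -0.0069 -0.9998]
q [ 1.348  0.87   0.645  0.876 -0.496  1.512  1.212] qd [-0.07 -0.04 -0.02  0.07 -0.01  0.   -0.01] F [-0.8  0.4 -1.1] [0.04 0.05 0.  ]
-26,-830,334 slide [-36.6  22.5  -0.7]
-28,-850,334 slide [-54.1  32.5  -0.6]
-29,-865,334 slide [-66.9  40.4  -0.5]
```

Request:
play_rows --pt "-14 9 0" --pt "-28 18 0" --pt "-42 26 0" --pt "-52 32 0" --pt "-58 35 0" --turn '[0,0,0,0,0]' --fingers '[1,1,1,1,1]'

```text
clock: 8.78
eef_pos: [-26.8, -854.8, 333.4]
tool_rot: [3.123, -0.004, 0.954]
force: [0.2, 0.4, -0.0]
width: 85.4
```

```bash
python3 to.py -29,-870,334 -29,-890,334
```

```text
8.775 [ -26.8 -854.8  333.4] yaw 0.954 z-axis [ 0.0174 -0.0068 -0.9998]
q [ 1.47   1.046  0.615  0.439 -0.548  1.721  1.101] qd [ 0.13  0.17 -0.03 -0.47 -0.05  0.23 -0.13] F [ 0.2  0.4 -0. ] [0.   0.03 0.01]
-29,-870,334 slide [-13.6   7.   -0.5]
-29,-890,334 slide [-30.   18.6  -0.4]
```

Request:
play_rows --pt "-7 4 0" --pt "-14 8 0" --pt "-21 12 0" --pt "-28 16 0" --pt "-36 21 0" --turn '[0,0,0,0,0]' --fingers '[1,1,1,1,1]'

```text
clock: 9.4
eef_pos: [-28.6, -880.9, 328.0]
tool_rot: [3.114, 0.007, 0.955]
force: [-0.1, 0.0, -0.2]
width: 85.6
```

```bash
python3 to.py -29,-890,334 -29,-910,334
```

```text
9.4 [ -28.6 -880.9  328. ] yaw 0.955 z-axis [ 0.0184 -0.022  -0.9996]
q [ 1.526  1.157  0.798  0.186 -0.772  1.831  1.043] qd [-0.04  0.07  0.83 -0.   -0.79 -0.02  0.08] F [-0.1  0.  -0.2] [0.01 0.03 0.01]
-29,-890,334 slide [-7.8  5.1 -5.8]
-29,-910,334 slide [-24.1  16.6  -5.4]
```

Request:
play_rows --pt "-10 6 0" --pt "-20 12 0" --pt "-30 18 0" --pt "-40 24 0" --pt "-50 30 0" --turn '[0,0,0,0,0]' --fingers '[1,1,1,1,1]'

```text
clock: 10.02
eef_pos: [-30.5, -899.7, 314.8]
tool_rot: [3.093, 0.04, 0.954]
force: [-0.5, -0.7, 0.2]
width: 85.6
```

```bash
python3 to.py -29,-890,334 -29,-910,334
```

```text
10.025 [ -30.5 -899.7  314.8] yaw 0.954 z-axis [ 0.0162 -0.0606 -0.998 ]
q [ 1.518  1.196  1.132  0.186 -1.099  1.803  1.071] qd [ 0.01  0.04  0.09 -0.   -0.1  -0.08  0.01] F [-0.5 -0.7  0.2] [ 0.08  0.08 -0.01]
-29,-890,334 slide [  8.   -3.4 -19.7]
-29,-910,334 slide [ -8.3   8.1 -18.5]
```

Request:
play_rows --pt "-10 6 -5" --pt "-20 12 -10" --pt "-30 18 -15" --pt "-45 26 -20" --pt "-60 35 -25" --turn '[0,0,0,0,0]' --fingers '[1,1,1,1,1]'

```text
clock: 10.65
eef_pos: [-35.0, -914.9, 323.6]
tool_rot: [3.065, 0.084, 0.951]
force: [-0.0, -0.0, 0.3]
width: 85.5
```

```bash
python3 to.py -29,-890,334 -29,-910,334
```

```text
10.65 [ -35.  -914.9  323.6] yaw 0.951 z-axis [ 0.0142 -0.1123 -0.9936]
q [ 1.522  1.188  1.129  0.185 -1.099  1.76   1.074] qd [ 0.01 -0.   -0.01 -0.   -0.   -0.1   0.  ] F [-0.  -0.   0.3] [ 0.07  0.03 -0.01]
-29,-890,334 slide [ 22.8  -8.6 -13. ]
-29,-910,334 slide [  6.6   2.8 -10.8]
```

Request:
play_rows --pt "-10 6 -5" --pt "-22 13 -12" --pt "-36 21 -20" --pt "-52 30 -28" --pt "-70 40 -36" --turn '[0,0,0,0,0]' --fingers '[1,1,1,1,1]'

```text
clock: 11.28
eef_pos: [-40.1, -927.4, 342.6]
tool_rot: [3.034, 0.13, 0.947]
force: [-1.1, -0.5, 0.3]
width: 85.6
```

```bash
python3 to.py -29,-790,370
```

```text
11.275 [ -40.1 -927.4  342.6] yaw 0.947 z-axis [ 0.0117 -0.167  -0.9859]
q [ 1.527  1.169  1.127  0.185 -1.099  1.723  1.078] qd [ 0.01 -0.02 -0.    0.    0.   -0.05  0.01] F [-1.1 -0.5  0.3] [ 0.25 -0.01 -0.02]
-29,-790,370 slide [113.5 -66.4 -49.8]
```

Request:
play_rows --pt "-14 4 -7" --pt "-30 9 -15" --pt "-46 15 -23" --pt "-62 20 -32" --pt "-80 26 -41" --turn '[0,0,0,0,0]' --fingers '[1,1,1,1,1]'

```text
clock: 11.9
eef_pos: [-60.9, -936.2, 368.3]
tool_rot: [3.004, 0.177, 0.941]
force: [0.3, -0.3, 0.5]
width: 85.8
```

```bash
python3 to.py -20,-790,370 100,-680,370
```

```text
11.9 [ -60.9 -936.2  368.3] yaw 0.941 z-axis [ 0.0077 -0.2217 -0.9751]
q [ 1.549  1.143  1.124  0.185 -1.099  1.693  1.098] qd [ 0.03 -0.03 -0.01  0.   -0.   -0.02  0.03] F [ 0.3 -0.3  0.5] [ 0.2  -0.05  0.05]
-20,-790,370 slide [139.7 -49.  -33.8]
100,-680,370 slide [296.7 -13.3 -57.2]
```

Request:
play_rows --pt "40 -8 -8" --pt "95 -15 -18" --pt "155 -18 -30" --pt "215 -18 -42" --pt "275 -15 -54" --turn '[0,0,0,0,0]' --fingers '[1,1,1,1,1]'

```text
clock: 12.52
eef_pos: [70.7, -718.0, 369.5]
tool_rot: [3.004, 0.176, 0.941]
force: [1.0, -0.7, -0.2]
width: 85.0
```

```bash
python3 to.py 220,-650,370 330,-600,370 470,-500,370
```

```text
12.525 [  70.7 -718.   369.5] yaw 0.941 z-axis [ 0.0088 -0.2211 -0.9752]
q [ 0.847  0.804  1.272  1.363 -0.877  1.315  1.462] qd [-1.12 -0.54  0.16  1.21  0.42 -0.56 -0.07] F [ 1.  -0.7 -0.2] [ 0.16 -0.07  0.06]
220,-650,370 slide [140.6  83.3 -14.2]
330,-600,370 slide [244.2 144.7 -24.3]
470,-500,370 slide [404.9 202.3 -45.1]
```

Request:
play_rows --pt "52 30 -5" --pt "103 62 -10" --pt "155 92 -15" --pt "207 122 -20" --pt "255 148 -25" --turn '[0,0,0,0,0]' --fingers '[1,1,1,1,1]'

```text
clock: 13.15
eef_pos: [341.5, -591.7, 369.3]
tool_rot: [3.003, 0.175, 0.942]
force: [0.5, 0.2, 0.4]
width: 85.7
```

```bash
python3 to.py 470,-470,370 560,-340,370 620,-200,370
```

```text
13.15 [ 341.5 -591.7  369.3] yaw 0.942 z-axis [ 0.0103 -0.2207 -0.9753]
q [ 0.323  0.765  1.289  1.45  -0.752  1.245  0.993] qd [-0.66  0.06  0.01 -0.09  0.12  0.03 -0.74] F [0.5 0.2 0.4] [ 0.21 -0.06  0.02]
470,-470,370 slide [171.2  36.4 -26.3]
560,-340,370 slide [326.8  36.6 -54. ]
620,-200,370 slide [473.1   6.7 -84.3]
```

Request:
play_rows --pt "55 20 -8" --pt "113 32 -17" --pt "172 37 -27" --pt "230 38 -37" --pt "288 38 -47" --turn '[0,0,0,0,0]' --fingers '[1,1,1,1,1]'

```text
clock: 13.78
eef_pos: [539.9, -371.3, 370.1]
tool_rot: [3.003, 0.174, 0.943]
force: [0.6, -1.1, 0.3]
width: 85.5
```

```bash
python3 to.py 620,-200,370 650,0,370 660,150,370
```

```text
13.775 [ 539.9 -371.3  370.1] yaw 0.943 z-axis [ 0.0112 -0.2202 -0.9754]
q [-0.171  0.759  1.292  1.46  -0.638  1.259  0.485] qd [-0.73  0.05 -0.01 -0.07  0.13  0.09 -0.8 ] F [ 0.6 -1.1  0.3] [ 0.23 -0.01  0.  ]
620,-200,370 slide [182.9 -31.1 -36.7]
650,0,370 slide [ 359.6 -119.1  -80.4]
660,150,370 slide [ 485.  -195.3 -113.3]
```

Request:
play_rows --pt "58 -5 -12" --pt "115 -16 -24" --pt "172 -32 -37" --pt "226 -54 -50" --pt "280 -80 -62" --turn '[0,0,0,0,0]' --fingers '[0.5,0.4,0.4,0.4,0.4]'

```text
clock: 14.4
eef_pos: [636.4, -87.4, 371.3]
tool_rot: [3.003, 0.173, 0.943]
force: [0.2, -0.1, 0.9]
width: 34.3
```

```bash
python3 to.py 660,80,370 670,230,370 665,310,370
```

```text
14.4 [636.4 -87.4 371.3] yaw 0.943 z-axis [ 0.0119 -0.2197 -0.9755]
q [-0.623  0.791  1.289  1.396 -0.578  1.36  -0.016] qd [-0.7   0.09 -0.01 -0.12  0.04  0.19 -0.77] F [ 0.2 -0.1  0.9] [ 0.22 -0.03  0.04]
660,80,370 slide [147.3 -75.  -35.3]
670,230,370 slide [ 272.7 -151.2  -68.1]
665,310,370 slide [ 333.6 -200.2  -85.7]
```

Request:
play_rows --pt "55 -26 -13" --pt "110 -54 -26" --pt "165 -85 -40" --pt "220 -117 -54" --pt "272 -150 -68" --turn '[0,0,0,0,0]' --fingers '[0.3,0.3,0.3,0.3,0.3]'

```text
clock: 15.02
eef_pos: [670.0, 223.2, 370.2]
tool_rot: [3.003, 0.173, 0.944]
force: [1.3, 0.2, 0.0]
width: 25.7
```

```bash
python3 to.py 655,325,370 650,318,200 648,316,60
```

```text
15.025 [670.  223.2 370.2] yaw 0.944 z-axis [ 0.0123 -0.219  -0.9756]
q [-0.901  0.935  1.27   1.063 -0.661  1.617 -0.509] qd [-0.25  0.29 -0.06 -0.8  -0.21  0.52 -0.82] F [1.3 0.2 0. ] [ 0.18 -0.06 -0.05]
655,325,370 slide [ 72.5 -69.4 -22.3]
650,318,200 slide [ 93.3 -92.8 145. ]
648,316,60 slide [ 114.6 -112.4  282.1]
```

Request:
play_rows --pt "35 -30 -8" --pt "68 -62 -18" --pt "74 -72 10" --pt "80 -78 50" --pt "86 -86 95" --turn '[0,0,0,0,0]' --fingers '[0.3,0.3,0.3,0.3,0.3]'

```text
clock: 15.65
eef_pos: [650.7, 319.8, 250.3]
tool_rot: [3.003, 0.171, 0.945]
force: [0.5, 0.2, -0.5]
width: 25.5
```

```bash
python3 to.py 648,318,200 648,318,100 648,318,50 
```

```text
15.65 [650.7 319.8 250.3] yaw 0.945 z-axis [ 0.0134 -0.2178 -0.9759]
q [-1.025  1.067  1.229  1.154 -0.754  1.482 -0.614] qd [-0.15  0.3  -0.14  0.63 -0.21 -0.66  0.16] F [ 0.5  0.2 -0.5] [ 0.21  0.04 -0.02]
648,318,200 slide [ 5.6 -8.1 49.4]
648,318,100 slide [ 22.6 -21.8 147. ]
648,318,50 slide [ 31.1 -28.6 195.8]
```

Request:
play_rows --pt "6 -8 40" --pt "13 -14 85" --pt "20 -20 130" --pt "27 -25 170" --pt "29 -27 185" --turn '[0,0,0,0,0]' --fingers '[0.3,0.3,0.3,0.3,0.3]'

```text
clock: 16.27
eef_pos: [646.4, 317.7, 58.1]
tool_rot: [3.005, 0.174, 0.945]
force: [-0.5, 0.4, -0.3]
width: 25.5
```

```bash
python3 - <<'E'
from cell import vision
import cv2
for n in("scene","top"):
    im,d=vision.get_image(n); cv2.imwrite(f"pics/{n}6.png",cv2.convertScaleAbs(im,alpha=1.6))
E
python3 to.py 633,297,16 648,318,16
```

```text
16.375 [647.2 317.6  59.8] yaw 0.945 z-axis [ 0.0114 -0.2186 -0.9757]
q [-1.035  1.254  1.121  1.318 -0.897  1.21  -0.556] qd [-0.   -0.04  0.05 -0.02  0.01  0.01 -0.  ] F [0.9 0.5 0.3] [0.26 0.02 0.03]
633,297,16 slide [-17.1  -6.   47. ]
648,318,16 slide [ 8.3 -5.5 42.6]
```

View pics/scene6.png

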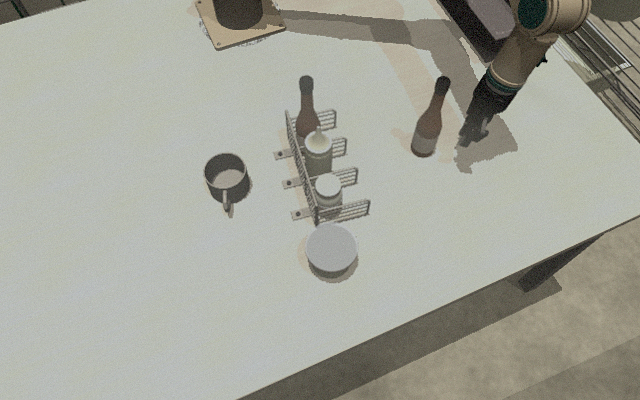

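View pics/top6.png

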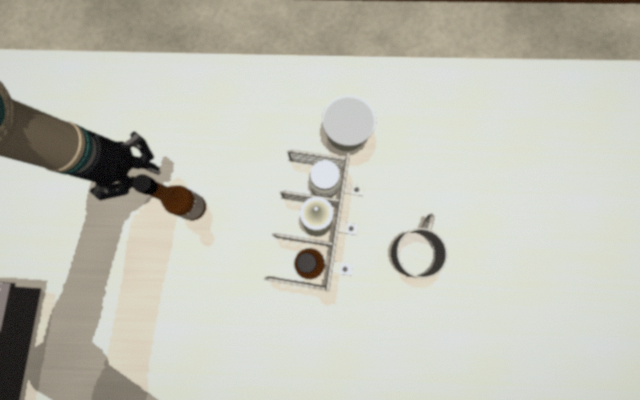

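Request:
play_rows --pt "3 -2 18" --pt "8 -5 36" --pt "8 -5 43" --pt "0 -6 44" --pt "-8 -6 46" --turn '[0,0,0,0,0]' --fingers '[0.3,0.3,0.3,0.3,0.3]'

```text
clock: 17.0
eef_pos: [638.2, 303.8, 16.2]
tool_rot: [3.003, 0.173, 0.945]
force: [-0.5, -0.3, -0.1]
width: 25.5
```

```bash
python3 to.py 627,289,16 620,280,16 596,247,16 572,215,16 548,183,16 530,158,16
```

```text
17.0 [638.2 303.8  16.2] yaw 0.945 z-axis [ 0.0121 -0.2188 -0.9757]
q [-1.036  1.291  1.089  1.381 -0.939  1.131 -0.515] qd [-0.02 -0.05 -0.02  0.22 -0.03 -0.12  0.14] F [-0.5 -0.3 -0.1] [0.22 0.04 0.03]
627,289,16 slide [-18.2  -0.9   3.3]
620,280,16 slide [-29.5  -1.5   5.2]
596,247,16 slide [-69.7  -2.6  12.1]
572,215,16 slide [-109.1   -4.2   18.8]
548,183,16 slide [-148.5   -5.9   25.5]
530,158,16 slide [-178.8   -6.5   30.8]
```

Request:
play_rows --pt "-8 0 1.4" --pt "-15 -1 2.6" --pt "-21 -1 3.7" --pt "-28 -1 4.9" --pt "-36 -1 6.3" --turn '[0,0,0,0,0]' --fingers '[0.3,0.3,0.3,0.3,0.3]'

```text
clock: 17.62
eef_pos: [617.0, 275.3, 16.1]
tool_rot: [3.003, 0.17, 0.946]
force: [1.8, 4.2, -0.2]
width: 25.7
```

```bash
cat > loc.py <<'E'
from st import *
from cell import vision
from scipy.optimize import least_squares
import sys
tag=sys.argv[1]; g=np.array([float(a) for a in sys.argv[2].split(',')])
p=vision.camera_params("scene"); im,d=vision.get_image("scene"); cv2.imwrite(f"pics/scene{tag}.png",cv2.convertScaleAbs(im,alpha=1.6))
s,T=st(); X,u,v=cloud(p,d)
def fit(g,nm):
  c=np.array(g)
  for r0,lo,hi in((28,15,88),(13.3,195,232)):
    f=None
    for it in range(3):
        D=np.hypot(X[:,0]-c[0],X[:,1]-c[1]); m=(X[:,2]>lo)&(X[:,2]<hi)&(D<r0+(25 if it==0 else 5))
        # warm colours/brighter than black gripper not separated; rely on robust fit
        f=least_squares(lambda t:np.hypot(X[m,0]-t[0],X[m,1]-t[1])-r0,c,loss='soft_l1',f_scale=2); c=f.x
    print(nm,f"z{lo}-{hi}",m.sum(),c.round(1))
fit(g,"bottle"); fit((490.5,5.3),"twin")
E
python3 loc.py 7 599,251
```

```text
17.675 [616.3 274.   16.2] yaw 0.944 z-axis [ 0.0125 -0.2179 -0.9759]
q [-1.048  1.262  1.081  1.498 -0.954  1.069 -0.436] qd [ 0.01  0.01  0.01 -0.02  0.02  0.02 -0.03] F [-0.3  1.3  0.5] [ 0.64 -0.12 -0.  ]
bottle z15-88 475 [597.5 250. ]
bottle z195-232 155 [597.2 247.7]
twin z15-88 177 [478.   -5.1]
twin z195-232 151 [490.9   5.2]
```

View pics/scene7.png

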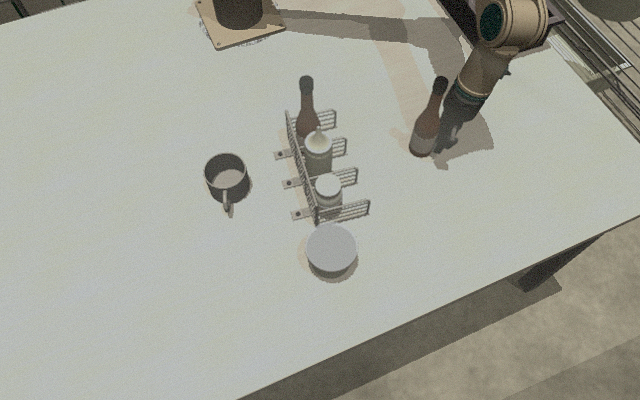

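```bash
python3 to.py 583.3,229.6,16 528,155.5,16
```

```text
17.675 [616.3 274.   16.2] yaw 0.944 z-axis [ 0.0125 -0.2179 -0.9759]
q [-1.048  1.262  1.081  1.498 -0.954  1.069 -0.436] qd [ 0.01  0.01  0.01 -0.02  0.02  0.02 -0.03] F [-0.3  1.3  0.5] [ 0.64 -0.12 -0.  ]
583.3,229.6,16 slide [-54.5  -2.    9.5]
528,155.5,16 slide [-145.6   -5.6   24.9]
```

Request:
play_rows --pt "-7 0 1.2" --pt "-18 -1 3.1" --pt "-30 -1 5.2" --pt "-42 -2 7.3" --pt "-54 -2 9.4" --turn '[0,0,0,0,0]' --fingers '[0.3,0.3,0.3,0.3,0.3]'

```text
clock: 18.3
eef_pos: [583.0, 229.4, 16.1]
tool_rot: [3.003, 0.172, 0.944]
force: [1.5, 3.1, -0.1]
width: 25.7
```

```bash
python3 loc.py 8 566,207; python3 to.py 528,155.5,16
```

```text
18.35 [581.8 227.4  16.2] yaw 0.942 z-axis [ 0.0103 -0.2193 -0.9756]
q [-1.054  1.218  1.064  1.663 -0.979  0.976 -0.317] qd [ 0.01  0.01  0.01 -0.03  0.02  0.03 -0.05] F [0.1 1.9 0.9] [ 0.56 -0.16 -0.03]
bottle z15-88 469 [563.3 203.8]
bottle z195-232 153 [563.4 201.5]
twin z15-88 182 [478.7  -4.9]
twin z195-232 147 [490.9   5.3]
18.35 [581.8 227.4  16.2] yaw 0.942 z-axis [ 0.0103 -0.2193 -0.9756]
q [-1.054  1.218  1.064  1.663 -0.979  0.976 -0.317] qd [ 0.01  0.01  0.01 -0.03  0.02  0.03 -0.05] F [0.1 1.9 0.9] [ 0.56 -0.16 -0.03]
528,155.5,16 slide [-88.4  -3.4  15.5]
```

View pics/scene8.png

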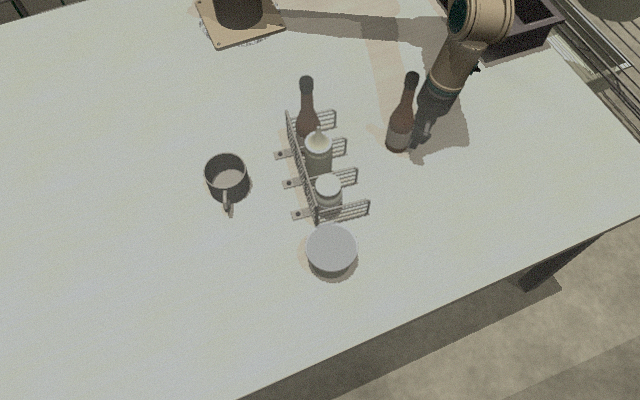

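Request:
play_rows --pt "-7 0 1.2" --pt "-17 -1 3" --pt "-28 -1 4.9" --pt "-39 -1 6.9" --pt "-50 -1 8.8" --turn '[0,0,0,0,0]' --fingers '[0.3,0.3,0.3,0.3,0.3]'

```text
clock: 18.98
eef_pos: [551.6, 185.6, 16.2]
tool_rot: [3.004, 0.174, 0.942]
force: [2.1, 3.2, -0.3]
width: 25.7
```

```bash
python3 to.py 527.4,158,16
```

```text
18.975 [551.6 185.6  16.2] yaw 0.942 z-axis [ 0.0102 -0.2193 -0.9756]
q [-1.042  1.175  1.039  1.799 -1.007  0.885 -0.206] qd [ 0.04 -0.08 -0.05  0.23 -0.05 -0.16  0.19] F [ 2.1  3.2 -0.3] [ 0.79 -0.41  0.02]
527.4,158,16 slide [-36.   -4.3   6. ]
```

Request:
play_rows --pt "-11 -1 1.9" --pt "-21 -2 3.6" --pt "-29 -3 5" --pt "-34 -4 5.7" --pt "-36 -4 6" --turn '[0,0,0,0,0]' --fingers '[0.3,0.3,0.3,0.3,0.3]'

```text
clock: 19.6
eef_pos: [527.5, 157.8, 16.1]
tool_rot: [3.004, 0.174, 0.942]
force: [2.7, 3.2, 0.2]
width: 25.7
```

```bash
python3 loc.py 9 509,133; python3 to.py 544,180,16; python3 - <<'E'
import cv2
im=cv2.imread("pics/scene9.png")[40:250,250:530]; cv2.imwrite("pics/scene9c.png",cv2.resize(im,None,fx=2.8,fy=2.8))
E
```

```text
19.65 [527.5 157.7  16.1] yaw 0.942 z-axis [ 0.0101 -0.2192 -0.9756]
q [-1.027  1.138  1.01   1.895 -1.027  0.811 -0.129] qd [-0.    0.01  0.   -0.01  0.    0.01 -0.01] F [1.1 1.2 1.2] [ 0.65 -0.38  0.09]
bottle z15-88 461 [507.7 132. ]
bottle z195-232 147 [509.1 131.1]
twin z15-88 179 [478.5  -4.9]
twin z195-232 152 [490.8   5.3]
19.65 [527.5 157.7  16.1] yaw 0.942 z-axis [ 0.0101 -0.2192 -0.9756]
q [-1.027  1.138  1.01   1.895 -1.027  0.811 -0.129] qd [-0.    0.01  0.   -0.01  0.    0.01 -0.01] F [1.1 1.2 1.2] [ 0.65 -0.38  0.09]
544,180,16 slide [27.4  0.9 -4.6]
```

View pics/scene9c.png

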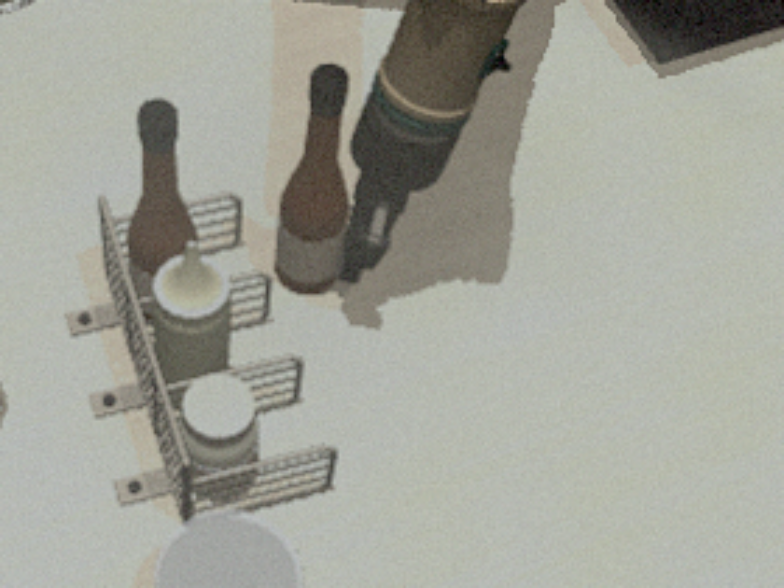

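Request:
play_rows --pt "10 0 -1.7" --pt "25 -3 -4.2" --pt "30 -8 -4.5" --pt "30 -8 -4.5" --pt "30 -8 -4.5" --turn '[0,0,-0.17,-0.34,-0.49]' --fingers '[0.3,0.3,0.3,0.3,0.3]'

```text
clock: 20.27
eef_pos: [537.7, 187.0, 13.8]
tool_rot: [3.106, 0.22, 1.446]
force: [0.4, -1.0, -1.0]
width: 25.5
```

```bash
python3 to.py 515.5,183,16 514,173,16
```

```text
20.275 [537.7 187.   13.8] yaw 1.446 z-axis [ 0.0086 -0.2206 -0.9753]
q [-1.014  1.103  0.916  1.83  -0.902  0.776  0.203] qd [ 0.11 -0.15 -0.26 -0.    0.27 -0.2   0.96] F [ 0.4 -1.  -1. ] [ 0.25 -0.01  0.02]
515.5,183,16 slide [ -7.  -21.5  -1.5]
514,173,16 slide [-16.9 -21.8   0.7]
```

Request:
play_rows --pt "0 -7 -2.5" --pt "-2 -15 -2" --pt "-7 -21 -1.5" --pt "-12 -22 -0.5" --pt "-17 -22 0.7" --turn '[0,0,0,0,0]' --fingers '[0.3,0.3,0.3,0.3,0.3]'

```text
clock: 20.9
eef_pos: [513.8, 172.4, 16.1]
tool_rot: [3.105, 0.22, 1.445]
force: [-0.2, -0.7, 0.1]
width: 25.1
```

```bash
python3 - <<'E'
from cell import vision
import cv2
im,d=vision.get_image("top"); cv2.imwrite("pics/top10.png",cv2.resize(cv2.convertScaleAbs(im[130:310,150:400],alpha=1.7),None,fx=3,fy=3))
E
python3 loc.py 10 508.6,131.5;python3 to.py 511,145,16 
```

```text
21.0 [514.  171.8  16.2] yaw 1.444 z-axis [ 0.0086 -0.2212 -0.9752]
q [-1.02   1.074  0.904  1.909 -0.922  0.725  0.249] qd [-0.01  0.   -0.   -0.02 -0.    0.01 -0.01] F [-0.7 -0.1  0.3] [ 0.26  0.01 -0.03]
bottle z15-88 444 [507.6 131.7]
bottle z195-232 149 [508.5 131.3]
twin z15-88 183 [478.5  -5.3]
twin z195-232 148 [490.7   5.3]
21.0 [514.  171.8  16.2] yaw 1.444 z-axis [ 0.0086 -0.2212 -0.9752]
q [-1.02   1.074  0.904  1.909 -0.922  0.725  0.249] qd [-0.01  0.   -0.   -0.02 -0.    0.01 -0.01] F [-0.7 -0.1  0.3] [ 0.26  0.01 -0.03]
511,145,16 slide [-26.3   0.2   6.2]
```

View pics/top10.png

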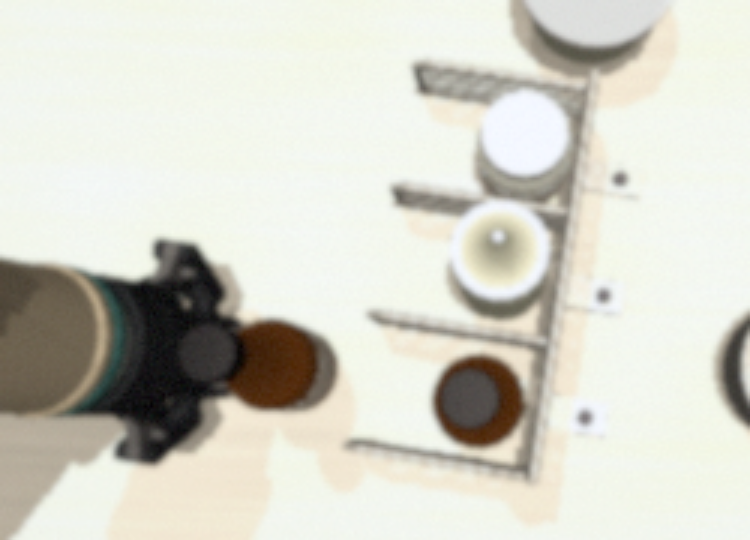

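```bash
python3 to.py 508,129,16 503.9,99.5,16 502.9,92.5,16
```

```text
21.0 [514.  171.8  16.2] yaw 1.444 z-axis [ 0.0086 -0.2212 -0.9752]
q [-1.02   1.074  0.904  1.909 -0.922  0.725  0.249] qd [-0.01  0.   -0.   -0.02 -0.    0.01 -0.01] F [-0.7 -0.1  0.3] [ 0.26  0.01 -0.03]
508,129,16 slide [-42.2  -0.9   9.7]
503.9,99.5,16 slide [-71.2  -1.5  16.2]
502.9,92.5,16 slide [-78.1  -1.6  17.7]
```

Request:
play_rows --pt "-6 0 1.4" --pt "-13 0 3" --pt "-21 -0.5 4.8" --pt "-31 -1 7.1" --pt "-41 -1 9.4" --turn '[0,0,0,0,0]' --fingers '[0.3,0.3,0.3,0.3,0.3]'

```text
clock: 21.62
eef_pos: [507.9, 129.6, 16.0]
tool_rot: [3.105, 0.22, 1.444]
force: [0.0, 3.4, -0.5]
width: 25.6
```

```bash
python3 loc.py 11 504,99;python3 to.py 503.9,99.5,16 502.9,92.5,16
```

```text
21.675 [507.6 127.4  16.4] yaw 1.442 z-axis [ 0.008  -0.2227 -0.9749]
q [-0.953  1.047  0.878  1.974 -0.943  0.658  0.349] qd [-0.01  0.    0.02 -0.01  0.02  0.02 -0.04] F [1.3 1.1 1.7] [ 0.55 -0.09 -0.03]
bottle z15-88 402 [504.  98.]
bottle z195-232 150 [505.   97.2]
twin z15-88 178 [478.5  -5. ]
twin z195-232 145 [490.9   5.5]
21.675 [507.6 127.4  16.4] yaw 1.442 z-axis [ 0.008  -0.2227 -0.9749]
q [-0.953  1.047  0.878  1.974 -0.943  0.658  0.349] qd [-0.01  0.    0.02 -0.01  0.02  0.02 -0.04] F [1.3 1.1 1.7] [ 0.55 -0.09 -0.03]
503.9,99.5,16 slide [-27.4  -0.3   6.5]
502.9,92.5,16 slide [-34.3  -0.4   8.1]
```

Request:
play_rows --pt "-6 0 1.4" --pt "-13 0 3.1" --pt "-20 0 4.7" --pt "-26 -0.5 6.1" --pt "-30 -0.5 7.1" --turn '[0,0,0,0,0]' --fingers '[0.3,0.3,0.3,0.3,0.3]'

```text
clock: 22.3
eef_pos: [503.3, 96.5, 16.1]
tool_rot: [3.105, 0.222, 1.442]
force: [0.4, 3.3, -0.2]
width: 25.7
```

```bash
python3 loc.py 12 500,68;python3 to.py 502.1,91.2,16; python3 - <<'E'
from cell import vision
import cv2
im=cv2.imread("pics/scene12.png")[40:240,250:500]; cv2.imwrite("pics/scene12c.png",cv2.resize(im,None,fx=3,fy=3))
im,d=vision.get_image("top"); cv2.imwrite("pics/top12.png",cv2.resize(cv2.convertScaleAbs(im[180:310,220:380],alpha=1.7),None,fx=4.5,fy=4.5))
E
```

```text
22.35 [503.2  95.9  16.2] yaw 1.441 z-axis [ 0.0078 -0.2231 -0.9748]
q [-0.897  1.028  0.856  2.015 -0.96   0.609  0.424] qd [-0.01  0.    0.01 -0.    0.01  0.01 -0.02] F [0.3 1.7 0.2] [ 0.85 -0.1   0.04]
bottle z15-88 264 [500.   69.9]
bottle z195-232 146 [500.3  64.1]
twin z15-88 167 [480.   -4.2]
twin z195-232 147 [491.    5.3]
22.35 [503.2  95.9  16.2] yaw 1.441 z-axis [ 0.0078 -0.2231 -0.9748]
q [-0.897  1.028  0.856  2.015 -0.96   0.609  0.424] qd [-0.01  0.    0.01 -0.    0.01  0.01 -0.02] F [0.3 1.7 0.2] [ 0.85 -0.1   0.04]
502.1,91.2,16 slide [-4.6 -0.6  1.2]
```

View pics/top12.png

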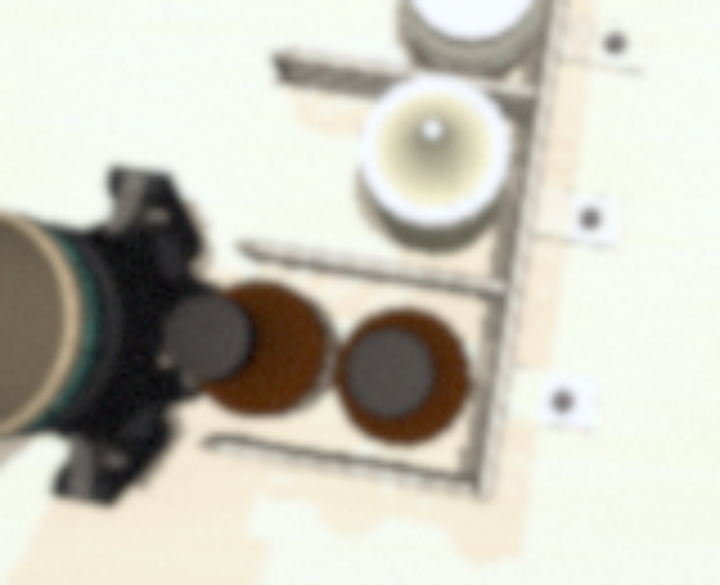

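View pics/scene12c.png

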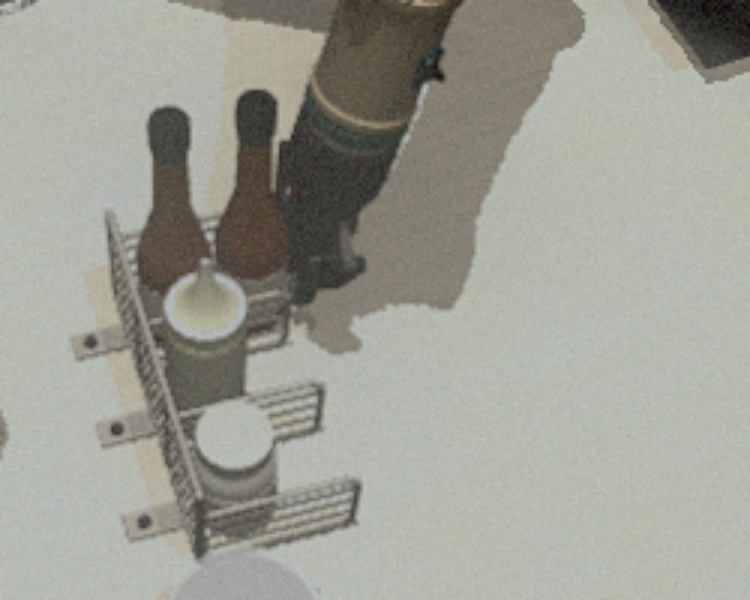

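Request:
play_rows --pt "-1 0 0.2" --pt "-1.7 0 0.4" --pt "-2.4 0 0.5" --pt "-3 0 0.7" --pt "-3.5 0 0.8" --turn '[0,0,0,0,0]' --fingers '[0.3,0.3,0.3,0.3,0.3]'

```text
clock: 23.02
eef_pos: [502.8, 92.7, 16.1]
tool_rot: [3.105, 0.222, 1.441]
force: [0.2, 4.1, 0.2]
width: 25.7
```

```bash
cat > cap.py <<'E'
from h import *
from cell import vision
import sys
# averaged cap-centre positions, both cameras
for n in("scene","top"):
    p=vision.camera_params(n); acc=[]
    for k in range(2):
        im,d=vision.get_image(n); X,u,v=cloud(p,d); r=[]
        for c in((499.5,62),(490.8,5.3)):
            m=(X[:,2]>231)&(X[:,2]<240)&(np.hypot(X[:,0]-c[0],X[:,1]-c[1])<16)
            r.append(np.r_[X[m,:2].min(0)+X[m,:2].max(0)]/2); r.append(X[m,:2].mean(0))
        acc.append(r)
    a=np.mean(acc,0); print(n,a.round(1).tolist(),"dist",np.hypot(*(a[0]-a[2])).round(1),np.hypot(*(a[1]-a[3])).round(1))
    cv2.imwrite(f"pics/{n}{sys.argv[1]}.png",cv2.resize(cv2.convertScaleAbs(im[180:310,220:380] if n=="top" else im[60:190,270:430],alpha=1.7),None,fx=4.5,fy=4.5,interpolation=cv2.INTER_CUBIC))
E
python3 cap.py 13; python3 st.py
```

```text
scene [[500.7, 60.1], [501.5, 59.9], [491.2, 4.7], [492.8, 4.5]] dist 56.2 56.1
top [[499.8, 59.3], [499.5, 59.3], [490.3, 4.2], [490.7, 4.3]] dist 56.0 55.7
23.225 [502.8  92.8  16.1] yaw 1.441 z-axis [ 0.0078 -0.2229 -0.9748]
q [-0.891  1.026  0.854  2.019 -0.962  0.605  0.432] qd [-0. -0.  0. -0. -0. -0. -0.] F [0.8 4.2 0.5] [ 1.17 -0.08  0.04]
```

View pics/top13.png

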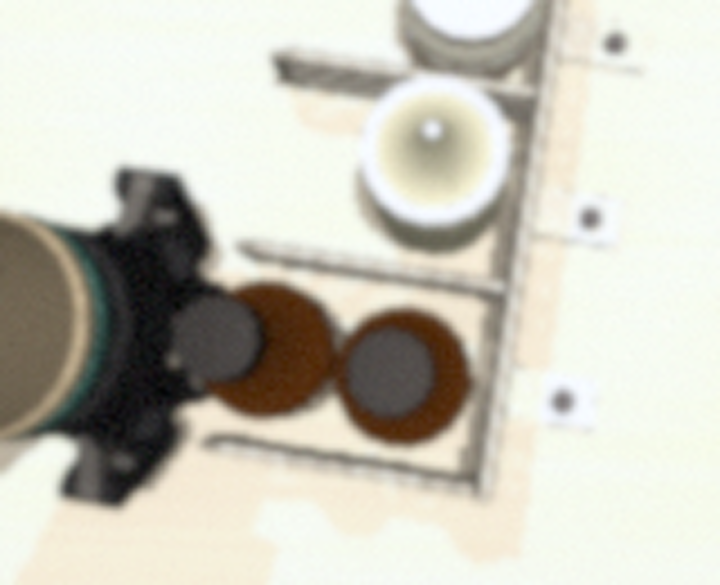

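Request:
play_rows --pt "-0.4 0 0" --pt "-0.7 0 0.1" --pt "-0.7 0 0.1" --turn '[0,0,0]' --fingers '[0.3,0.3,0.3]'

```text
clock: 23.6
eef_pos: [502.8, 92.7, 16.1]
tool_rot: [3.105, 0.221, 1.442]
force: [0.2, 6.1, 0.7]
width: 25.8
```

```bash
python3 cap.py 14; python3 st.py
```

```text
scene [[500.6, 60.2], [501.4, 59.7], [491.7, 4.1], [492.8, 4.4]] dist 56.8 56.0
top [[499.9, 59.2], [499.5, 59.2], [490.3, 4.2], [490.7, 4.3]] dist 55.9 55.6
23.8 [502.8  92.7  16.1] yaw 1.442 z-axis [ 0.0078 -0.222  -0.975 ]
q [-0.89   1.025  0.853  2.02  -0.963  0.604  0.434] qd [-0.  0.  0.  0. -0.  0. -0.] F [0.5 6.2 0.8] [ 1.38 -0.11  0.01]
```

The force rose to 6.2 N with no movement, so the bottles are touching. Next I back off along the push line.

Request:
play_rows --pt "3 0 -0.7" --pt "10 0 -2.3" --pt "25 0 -5.7" --pt "50 0 -12" --pt "80 0 -20" --turn '[0,0,0,0,0]' --fingers '[0.3,0.3,0.3,0.3,0.3]'

```text
clock: 24.42
eef_pos: [512.7, 175.5, 18.1]
tool_rot: [3.105, 0.222, 1.441]
force: [-0.0, -0.1, 0.6]
width: 25.8
```

Request:
play_rows --pt "20 0 -10" --pt "45 0 -30" --pt "60 0 -60" --pt "70 0 -90" --pt "70 0 -90" --turn '[0,0,0,0,0]' --fingers '[0.3,0.3,0.3,0.3,0.3]'

```text
clock: 25.05
eef_pos: [521.9, 265.9, 91.9]
tool_rot: [3.102, 0.22, 1.444]
force: [-0.4, 0.0, -0.5]
width: 25.4
```

```bash
python3 cap.py 15; python3 st.py; python3 - <<'E'
from h import *
from cell import vision
im,d=vision.get_image("top"); cv2.imwrite("pics/topF.png",cv2.convertScaleAbs(im,alpha=1.5))
a=cv2.imread("pics/top0.png"); df=cv2.absdiff(cv2.GaussianBlur(a,(5,5),0),cv2.GaussianBlur(im,(5,5),0)).max(2); print("diff mean squeeze/jar/tub/pot",[round(float(df[y-20:y+20,x-20:x+20].mean()),1) for x,y in((316,214),(325,175),(349,123),(418,252))])
E
```

```text
scene [[500.7, 60.0], [501.7, 59.8], [492.0, 4.2], [493.0, 4.4]] dist 56.5 56.1
top [[499.8, 59.2], [499.5, 59.2], [490.3, 4.1], [490.7, 4.2]] dist 55.9 55.7
25.25 [520.  262.6  89.4] yaw 1.441 z-axis [ 0.0058 -0.2241 -0.9746]
q [-1.169  1.043  1.033  1.742 -0.793  0.97   0.007] qd [ 0.01  0.    0.    0.   -0.   -0.    0.  ] F [ 0.2 -0.2  0.2] [ 0.22  0.06 -0.07]
diff mean squeeze/jar/tub/pot [4.9, 5.1, 5.3, 4.9]
```

View pics/topF.png

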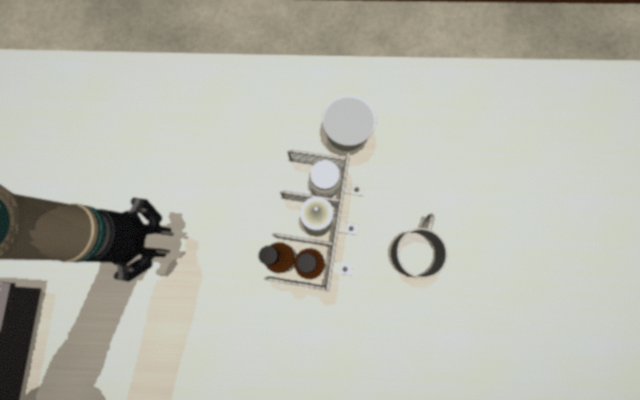

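View pics/scene15.png

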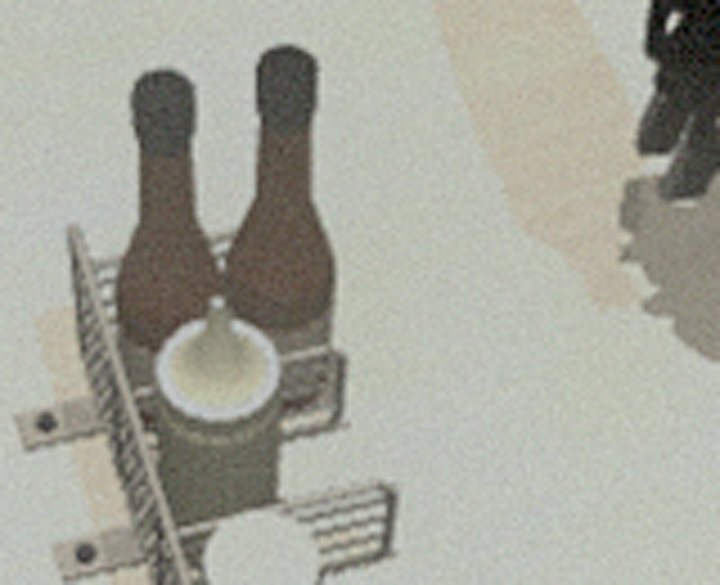

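Both bottles stand upright and touching in the nearest lane, everything else is where it was, and the arm is well clear.

```bash
python3 -c "
from cell import ctrl
print(ctrl.finish_job())"
```

```text
the job is handed in; nothing more can be done
None
```

I pushed the vinegar bottle into the lane nearest the robot, up against its twin, and handed the job in at about 25 s of the 64 s allowed.

**How it went:**
- **Tilting the tool:** With the tool straight down, the gripper's linkages and wrist would have met the tall bottle before the fingertips did. I got about 0.22 rad of tilt by commanding poses just out of reach over the clear −y side. The controller held joint 4 at 0.185 (limit 0.18) and joint 5 at −1.099 (limit −1.1); both stayed inside their ranges in every reading.
- **Pushing:** With the fingers partly open as a shallow V, I pushed the bottle low on its body (tool about 16 mm above the bench). It took two straight pushes, one onto the lane line and one down the lane, at about 3–5 N. The bottle slid upright throughout.

**Last checks:**
- **Contact:** Measured at their caps, the two bottles stand 55.7–56.5 mm apart centre to centre, against a diameter of 56 mm. On the last nudge the force rose to 6.2 N with no movement.
- **Twin:** The twin moved 0.1 mm or less in the top camera.
- **Other objects:** In the top camera, the squeeze bottle, jar, tub and pot show only noise compared with the first picture.
- **Arm:** It ended about 20 cm clear, touching nothing.

**Disagreements:**
- The scene camera put the cap spacing up to 0.8 mm above the top camera's value, which is within noise.
- My circle fits on the lower bodies inside the rack were thrown off by the wires, so I used the caps.

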